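# Shift the peeler head into gear and lock it

### The job

Put the pineapple peeler's drive head into gear: swing the keeper out from under the knob's flange, then ease the black knob down while rocking it to and fro until its jaws drop fully home between the jaws of the ring below, without ever forcing them. Then gently swing the keeper back in above the flange as far as it goes so that it locks the knob down, let go, and leave the things round about where they are.

Things in the scene. Friction and masses are not known exactly. Their poses are not given: they have to be found in the camera images.
- peeler_head: Bolted-down drive head, does not move: grey cast gear case 140x130 mm, 112 high, steel motor can on its left, pronged fruit driver on its right. Origin on the table under the knob's vertical axis; x points to the rear, y to the motor, z up. Flat case top with room above it.
- knob_grip (a point): Centre of the black round lobed knob (42 mm across, 24 high) on its vertical axis, 193 mm above the table when up. Fixed below it: a 14 mm neck, a flange 44 mm across (its top 15.5 mm below the knob) and a disc 74 mm across with six jaws hanging from it. All of it turns with the spindle and slides straight down 12.5 mm; 1 to 2 N moves it, it stays where it is left.
- gear_knob (a joint): Slide of the knob, m: 0 = up, out of gear (start); 0.0125 = fully down, jaws meshed full depth. At 4 mm the six jaws (11.5 mm wide, 9 high, 25 to 33 mm off the axis) land on the tops of the ring's six jaws unless over the gaps: 60 degree pitch, about 7 degrees of play, the ring's angle unknown and not given. Over 35 N (also a knock) spoils them: land at 10 mm/s or less, 5 N will do.
- spindle (a joint): Turn of the knob and spindle, rad, anticlockwise from above positive, no stops. Light until the jaws mesh; then it drags the jaw ring (its gearing is stiff), which yields at about 0.2 N m. The ring stays put while the jaws merely slide on top of it under light pressure.
- keeper (a joint): Swing of the keeper, rad: 0 = in, its notch round the neck (start 0 to 0.05), positive anticlockwise from above: the post at the front goes to the right (-y of the head), stop at 1.05. Past 0.72 it is clear of the flange. Stays where left; the post needs under 1 N. At 0 it lies under the flange with the knob up, over it with the knob fully down, and jams on its rim in between.
- keeper_post (a point): Middle of the upright round steel post to grasp (12 mm thick, stands 36 mm proud of the keeper plate; this point is 20.5 mm above the plate, 179 mm above the table) at the free front end of the keeper, a flat 4 mm steel plate; 110 mm from its pivot, 58 mm from the knob's axis when in.
- keeper_hinge (a point): The keeper's vertical pivot, behind the knob: 52 mm from the knob's axis, 156.5 mm above the table.
- spanner: Bystander: steel spanner 163 mm long lying in front of the head. Origin under its middle.
- hex_key: Bystander: black hex key 90 mm long lying in front of the head. Origin under its middle.
- peeled_fruit: Bystander: peeled pineapple, 85 mm across, 93 high, to the right of the head. Origin under its middle.
- counter: Bystander: round grey hand tally counter, 54x50x20 mm, at the right front. Origin under its middle.

How it is judged:
By the outcome, as a careful person would: the job done as asked, in the order asked, and still so for the second after the job is handed in, with the robot touching nothing.
It also fails if it takes over 64 s, if anything falls off the work surface, if the arm or the gripper's body presses on something with over 40 N, if the wrist force passes 120 N, or if a joint passes its speed limit or range.

### The arm

A 7-joint arm with a two-finger parallel gripper is mounted at the origin on a cart in front of the work surface, level with it; the furniture and walls round the work are solid. World frame = base frame: x ahead of the robot, y to its left, z up, the work surface at z = 0. Lengths are in m, angles in rad, forces in N, time in s.
With the tool pointing down it reaches from about 0.425 to 0.925 m from the base axis. Payload 6.8 kg.
Tool frame: the origin (TCP) lies at the centre of the arm's flange, where the gripper is bolted on; the fingertips stand 173 mm ahead of it and the grasp point (between the pads) lies 155 mm ahead of it; z points along the fingers, y is the direction in which the jaws open and shut (so a half turn about z gives the same grasp; the last joint's range is limited). The gripper opens to 85 mm and grips with 20 to 120 N. Pads are 22 mm wide; open, the fingers measure 114 mm over their backs; the gripper's body (76 mm by 85 mm) begins 54 mm behind the grasp point. The pads swing forward as they close: fully open they stand 13 mm farther back than shut.
Start: joints at [1.203, 0.477, 0.022, 1.555, -0.011, 1.109, -0.083], TCP at [0.173, -0.652, 0.405] pointing down, gripper open.
Joint ranges: [-2.96, 2.96], [-0.34, 2.1], [-1.41, 1.46], [0.24, 2.44], [-1.37, 4.51], [0.17, 1.92], [-2.96, 2.96]. Speed limits (rad/s): [2.39, 2.39, 3.14, 3.14, 3.14, 3.14, 3.14].

### API

Orientations are given as a rotation vector (axis times angle).
In Python, from bench import readout, grab_frame, camera_model, r gives the robot as it stands.
- The arm moves only by the tool apply_moves, never from a script. Its argument "deltas" is a list of rows, each an object with "xyz": the shift along the world's x, y, z in m, a list of three; "turn": the turn about the world's z in rad. In form: [{"xyz": [dx, dy, dz], "turn": turn}, ...]. A call has 1 to 12 rows; each row shifts and turns the commanded pose from where the row before left it; what a row does not reach is not made up. A row lasts 1/12 s, in which the tool goes at most 41.7 mm and 7.16 degrees, less where a joint would pass 70% of its speed; a pose out of reach is approached as far as the arm can. A call with a gripper value outside its range is refused whole. "claw" is the gripper's target within -1 to 1 (shut at 1, half-way at 0, fully open at -1), set as the call begins (left out, the last holds). The fingers move at their own pace and stop on an object; "squeeze" is the grip in N (left out, the last holds). Time passes only in rows, so rows that do not move let the fingers close. It gives the time, the measured TCP pose, the force and the opening at its end, in the units of the state.
- readout.get_obs(): the state, without advancing time (a new reading comes with each control period).
- grab_frame(name): name is "side" or "top" or "wrist"; returns the picture (420x560x3 uint8, red, green, blue); there is no depth.
- camera_model(name): a dict with "intrinsics" (3x3 intrinsics, pixels), "k1" (the pictures are not rectified: a ray, as slopes to the right and down, at radius r is drawn at 1 + k1 r^2 times it, then the intrinsics apply), "R" (3x3) and "t" (3): a world point X has camera coordinates R X + t. Camera axes: x right, y down, z forward; pixel columns grow to the right and rows downward; lengths in m; the calibration is good to about 2 mm. A picture is of the moment at which its call begins: read the wrist's pose just before it. camera_model takes no time and is no camera call; for the wrist camera it gives the pose at the moment of the call.
- r.hand_in(): hands the job in, once; it reports no verdict.
The state is a dict: "clock": time; "joints": joint angles; "qvel": joint speeds; "tau": joint torques, N m; "tcp_pos": TCP position; "orientation": TCP orientation; "contact_force": force on the tool from outside, world axes, zero at the start; "moment": the same for the moment, N m; "grip_width": finger opening in m.
Only numpy, scipy, OpenCV 4.12 (cv2) and the standard library are available. Lean on these libraries where they do the work, as an engineer would, in place of code of your own. Each camera call takes 0.05 s, during which the arm holds its last target.

## Working session

There is one attempt and no reset: what is moved stays moved. The work goes in short steps, Python scripts to look and compute and a tool call to move; the robot and the scene stay as the last step left them, time stands still between calls to the robot, and variables do not carry over. Pictures are saved under pics/ and viewed, and the job is handed in when it is done.

Besides the shell and the picture viewer there is one more tool, called after "Call:" by a JSON object that holds its "api" and its "payload", one argument or row to a line. apply_moves: Moves the arm, as the interface text tells. Its arguments: {"type":"object","properties":{"deltas":{"type":"array"},"claw":{"type":"number"},"squeeze":{"type":"number"}},"required":["deltas"]}

```bash
ls; mkdir -p pics; python3 - <<'E'
from bench import readout, grab_frame, camera_model, r
import cv2
print(readout.get_obs())
for n in ["side","top","wrist"]:
    print(n,camera_model(n))
    cv2.imwrite(f"pics/{n}0.png",grab_frame(n)[:,:,::-1])
E
```

```text
pics
{'clock': 0.0, 'joints': array([ 1.20289141,  0.47780999,  0.02233402,  1.55647517, -0.01149235,
        1.10927994, -0.08310903]), 'qvel': array([-4.25711163e-04,  6.19290517e-04, -8.56829341e-04, -7.27103192e-05,
       -9.39975450e-04, -1.50949604e-03,  9.39987012e-04]), 'tau': array([ 4.94005362e-04, -5.96433985e+01,  1.60799235e+00, -2.81189543e+01,
        1.24898111e-02,  9.30912240e-03, -7.63472656e-06]), 'tcp_pos': array([ 0.17333982, -0.65207308,  0.40370866]), 'orientation': array([-3.11332925e+00, -4.06752414e-01,  5.94931515e-04]), 'contact_force': array([ 0.83130991,  0.44372537, -0.22753943]), 'moment': array([-0.00801891,  0.01887914, -0.00692782]), 'grip_width': 0.0855230218686004}
side {'intrinsics': array([[388.39284118,   0.        , 282.70105403],
       [  0.        , 388.39284118, 210.69364405],
       [  0.        ,   0.        ,   1.        ]]), 'k1': -0.03686239420700534, 'R': array([[-0.98627152, -0.16500326,  0.00651241],
       [-0.11278627,  0.64430146, -0.7564092 ],
       [ 0.12061403, -0.74675936, -0.65406629]]), 't': array([0.4371746 , 0.2017235
[... 167 characters left out ...]
     ,   1.        ]]), 'k1': -0.06384391583864378, 'R': array([[ 0.00194405, -0.99980263,  0.01977165],
       [-0.99284066, -0.00429111, -0.11936918],
       [ 0.11943046, -0.01939803, -0.99265305]]), 't': array([-0.07033802,  0.4807726 ,  0.91172241])}
wrist {'intrinsics': array([[291.05453016,   0.        , 284.31776298],
       [  0.        , 291.05453016, 208.38926074],
       [  0.        ,   0.        ,   1.        ]]), 'k1': -0.025916868746834923, 'R': array([[ 2.57089661e-01, -9.66387550e-01, -9.65013720e-05],
       [-9.15870048e-01, -2.43682268e-01,  3.19062702e-01],
       [-3.08361738e-01, -8.19393391e-02, -9.47733603e-01]]), 't': array([-0.67532887, -0.04194974,  0.37888789])}
```

View pics/side0.png

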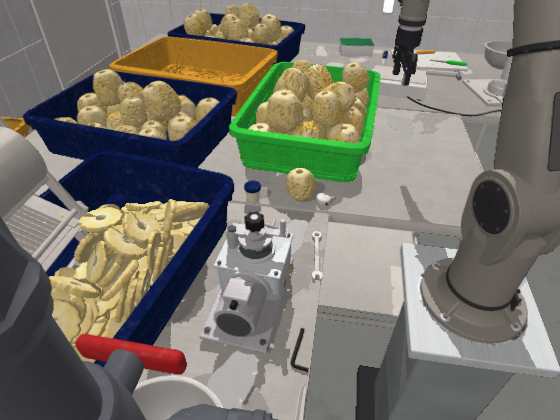

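View pics/top0.png

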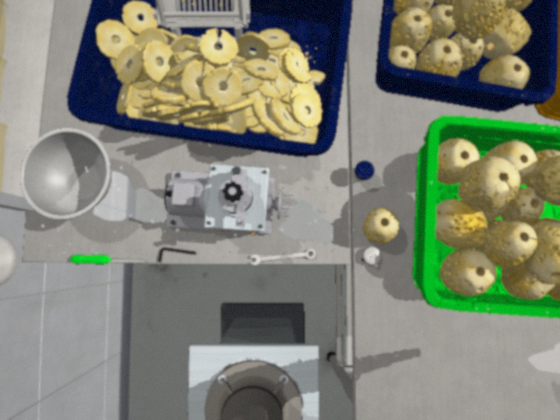

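```bash
python3 - <<'E'
import cv2
a=cv2.imread('pics/side0.png');b=cv2.imread('pics/top0.png')
cv2.imwrite('pics/side0c.png',cv2.resize(a[60:260,150:410],None,fx=3,fy=3,interpolation=cv2.INTER_CUBIC))
cv2.imwrite('pics/top0c.png',cv2.resize(b[80:280,170:430],None,fx=3,fy=3,interpolation=cv2.INTER_CUBIC))
E
python3 - <<'E'
import cv2
a=cv2.imread('pics/side0.png');b=cv2.imread('pics/top0.png')
cv2.imwrite('pics/side0d.png',cv2.resize(a[195:355,190:330],None,fx=5,fy=5,interpolation=cv2.INTER_CUBIC)[:600])
cv2.imwrite('pics/top0d.png',cv2.resize(b[150:250,155:300],None,fx=5.5,fy=5.5,interpolation=cv2.INTER_CUBIC))
E
```

```text
(no output)
```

View pics/side0d.png

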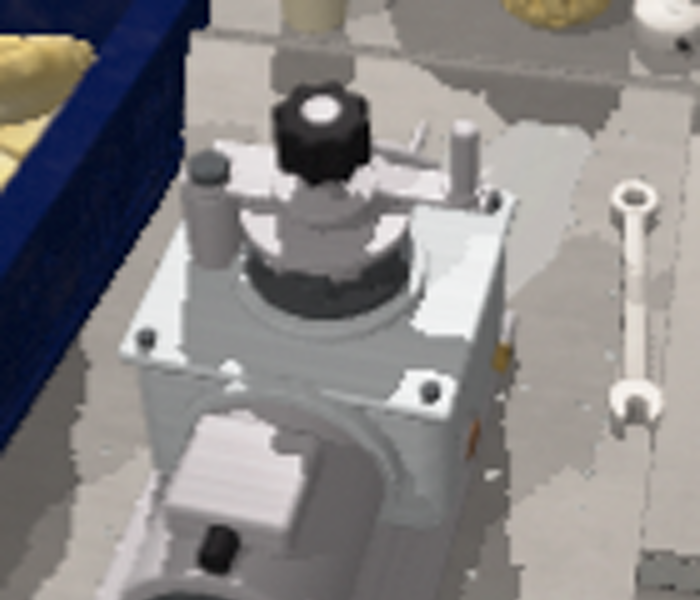

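View pics/top0d.png

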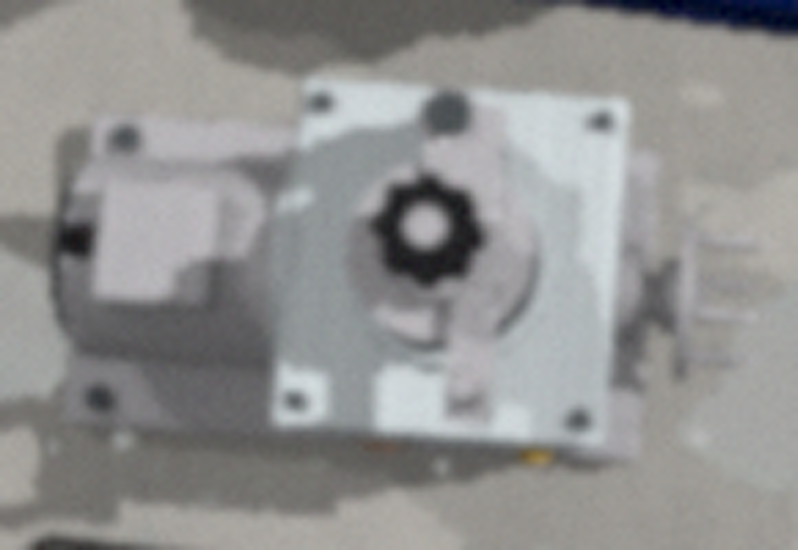

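```bash
cat > h.py <<'E'
import numpy as np, cv2
from bench import readout, grab_frame, camera_model, r
def ray(cm,u,v):
    K=cm['intrinsics'];k=cm['k1']
    d=np.array([(u-K[0,2])/K[0,0],(v-K[1,2])/K[1,1]])
    s=d.copy()
    for _ in range(30): s=d/(1+k*(s@s))
    R=cm['R'];C=-R.T@cm['t'];return C,R.T@np.array([s[0],s[1],1.])
def onz(cm,u,v,z):
    C,d=ray(cm,u,v);return C+d*(z-C[2])/d[2]
def proj(cm,X):
    p=cm['R']@np.asarray(X,float)+cm['t'];s=p[:2]/p[2];s=s*(1+cm['k1']*(s@s));K=cm['intrinsics']
    return s[0]*K[0,0]+K[0,2],s[1]*K[1,1]+K[1,2]
def tri(obs):
    A=np.zeros((3,3));b=np.zeros(3)
    for cm,u,v in obs:
        C,d=ray(cm,u,v);d/=np.linalg.norm(d);P=np.eye(3)-np.outer(d,d);A+=P;b+=P@C
    return np.linalg.solve(A,b)
E
python3 - <<'E'
from h import *
t=camera_model('top');s=camera_model('side')
T=lambda x,y:(155+x/5.5,150+y/5.5)
S=lambda x,y:(190+x/5,195+y/5)
for n,a,b,z in [('knobtop',(427,225),(321,107),.205),('posttop',(470,405),(465,127),.1945),('hinge',(447,110),(210,160),.165)]:
    print(n,tri([(t,*T(*a)),(s,*S(*b))]),onz(t,*T(*a),z),onz(s,*S(*b),z))
for c in [(305,78),(629,97),(607,445),(272,425)]: print(onz(t,*T(*c),.112))
E
```

```text
knobtop [0.49848771 0.03332272 0.20541857] [0.49895267 0.03341347 0.205     ] [0.49820694 0.03290577 0.205     ]
posttop [0.43755039 0.01832749 0.18980134] [0.43389904 0.01764008 0.1945    ] [0.44001196 0.02335328 0.1945    ]
hinge [0.54993659 0.03076489 0.16519445] [0.55106632 0.03092758 0.165     ] [0.54888898 0.03070072 0.165     ]
[0.57646348 0.0954172  0.112     ]
[ 0.56908305 -0.03886621  0.112     ]
[ 0.42484649 -0.03079946  0.112     ]
[0.43241438 0.10520713 0.112     ]
```

```bash
python3 - <<'E'
from h import *
w=camera_model('wrist');C=-w['R'].T@w['t'];o=readout.get_obs()
R=cv2.Rodrigues(o['orientation'])[0]
print(C, R, R.T@(C-o['tcp_pos']), R.T@w['R'].T)
t=camera_model('top');print(-t['R'].T@t['t']); s=camera_model('side');print(-s['R'].T@s['t'])
E
```

```text
[ 0.25204759 -0.63185527  0.3725343 ] [[ 9.66443613e-01  2.56878397e-01 -4.82907130e-04]
 [ 2.56878821e-01 -9.66442695e-01  1.33712439e-03]
 [-1.23223699e-04 -1.41630394e-03 -9.99998989e-01]] [0.08127593 0.00064303 0.03139308] [[ 2.12471006e-04 -9.47779217e-01 -3.18927123e-01]
 [ 9.99998751e-01 -2.98180485e-04  1.55232958e-03]
 [-1.56636356e-03 -3.18927055e-01  9.47777970e-01]]
[ 0.36857991 -0.05057547  0.96380416]
[0.34625236 0.60879651 0.73362347]
```

View pics/wrist0.png

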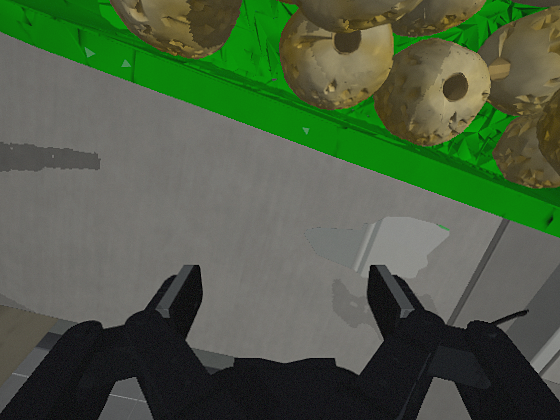

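Call:
{"api": "apply_moves", "payload": {
  "deltas": [
    {"xyz": [0.01, 0.0, 0.035], "turn": 0},
    {"xyz": [0.01, 0.01, 0.035], "turn": 0},
    {"xyz": [0.02, 0.02, 0.03], "turn": -0.02},
    {"xyz": [0.026, 0.028, 0], "turn": -0.02},
    {"xyz": [0.026, 0.028, 0], "turn": -0.02},
    {"xyz": [0.026, 0.028, 0], "turn": -0.02},
    {"xyz": [0.026, 0.028, 0], "turn": -0.02},
    {"xyz": [0.026, 0.028, 0], "turn": -0.02},
    {"xyz": [0.026, 0.028, 0], "turn": -0.02},
    {"xyz": [0.026, 0.028, 0], "turn": -0.02},
    {"xyz": [0.026, 0.028, 0], "turn": -0.02},
    {"xyz": [0.026, 0.028, 0], "turn": -0.02}
  ],
  "claw": -0.2
}}

```text
clock: 1.15
tcp_pos: [0.4482, -0.3687, 0.5046]
orientation: [-3.14, -0.092, 0.001]
contact_force: [0.6, -0.2, -0.1]
grip_width: 0.0518
```

Call:
{"api": "apply_moves", "payload": {
  "deltas": [
    {"xyz": [-0.001, 0.038, 0], "turn": -0.01},
    {"xyz": [-0.001, 0.038, 0], "turn": -0.01},
    {"xyz": [-0.001, 0.038, 0], "turn": -0.01},
    {"xyz": [-0.001, 0.038, 0], "turn": -0.01},
    {"xyz": [-0.001, 0.038, 0], "turn": -0.01},
    {"xyz": [-0.001, 0.038, 0], "turn": -0.01},
    {"xyz": [-0.001, 0.038, 0], "turn": -0.01},
    {"xyz": [-0.001, 0.038, -0.01], "turn": -0.01},
    {"xyz": [-0.001, 0.038, -0.02], "turn": -0.01},
    {"xyz": [-0.001, 0.034, -0.02], "turn": -0.01},
    {"xyz": [0, 0.01, -0.01], "turn": -0.005},
    {"xyz": [0, 0, 0], "turn": 0}
  ]
}}

```text
clock: 2.15
tcp_pos: [0.4362, 0.0176, 0.4432]
orientation: [-3.141, 0.062, 0.006]
contact_force: [0.1, -0.5, 0.5]
grip_width: 0.0511
```

```bash
python3 - <<'E'
from h import *
w=camera_model('wrist');np.save('w1.npy',w,allow_pickle=True);print(readout.get_obs()['tcp_pos'])
f=grab_frame('wrist')[:,:,::-1];cv2.imwrite('pics/w1.png',cv2.resize(f,None,fx=1.42,fy=1.42,interpolation=cv2.INTER_CUBIC))
E
```

```text
[0.43624659 0.01755879 0.44321554]
```

View pics/w1.png

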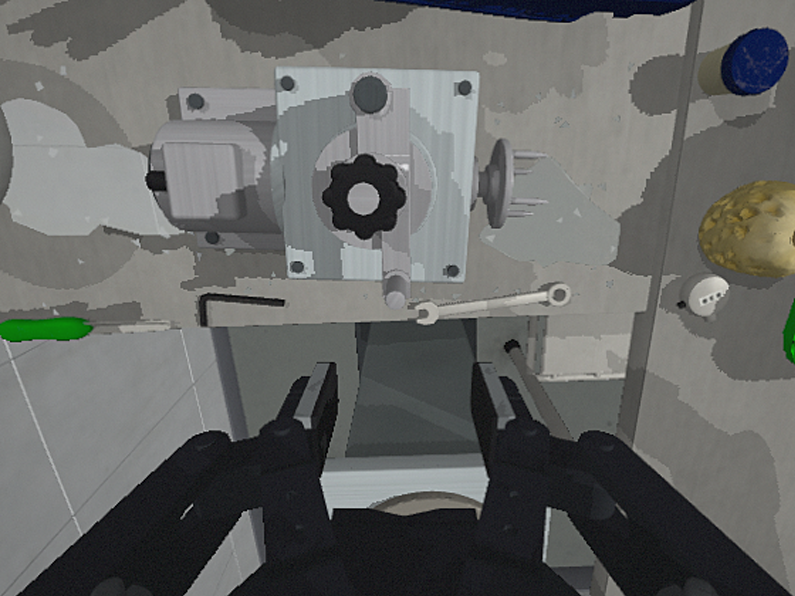

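```bash
python3 - <<'E'
from h import *
w=np.load('w1.npy',allow_pickle=True).item();t=camera_model('top');s=camera_model('side')
T=lambda x,y:(155+x/5.5,150+y/5.5)
S=lambda x,y:(190+x/5,195+y/5)
W=lambda x,y:(x/1.42,y/1.42)
print('w post',onz(w,*W(396,300),.1945),'knob',onz(w,*W(364,198),.205),'hinge',onz(w,*W(371,94),.165))
print('tri post',tri([(w,*W(396,300)),(s,*S(465,127))]),'knob',tri([(w,*W(364,198)),(s,*S(321,107))]),'hinge',tri([(w,*W(371,94)),(s,*S(210,160)),(t,*T(447,110))]))
for c in [(275,69),(479,70),(470,281),(276,280)]: print(onz(w,*W(*c),.112))
E
```

```text
w post [0.44147971 0.02053455 0.1945    ] knob [0.49860054 0.03345353 0.205     ] hinge [0.55013608 0.02973553 0.165     ]
tri post [0.44051295 0.02059326 0.19191628] knob [0.49837041 0.03334288 0.20531018] hinge [0.5501015  0.03028592 0.16474549]
[0.57476631 0.09473001 0.112     ]
[ 0.56878944 -0.03783113  0.112     ]
[ 0.42558057 -0.0334353   0.112     ]
[0.43218382 0.11329336 0.112     ]
```

Call:
{"api": "apply_moves", "payload": {
  "deltas": [
    {"xyz": [0.005, 0.003, -0.02], "turn": 0.065},
    {"xyz": [0, 0, -0.02], "turn": 0.065},
    {"xyz": [0, 0, -0.02], "turn": 0},
    {"xyz": [0, 0, -0.015], "turn": 0},
    {"xyz": [0, 0, -0.01], "turn": 0},
    {"xyz": [0, 0, 0], "turn": 0}
  ]
}}

```text
clock: 2.7
tcp_pos: [0.4422, 0.0161, 0.359]
orientation: [3.138, 0.13, -0.004]
contact_force: [0.3, -0.9, -0.3]
grip_width: 0.0511
```

```bash
cat > shot.py <<'E'
from h import *
import sys
n,cam=sys.argv[1],sys.argv[2]
o=readout.get_obs();w=camera_model(cam);np.save(n+'.npy',w,allow_pickle=True);print(o['tcp_pos'],o['orientation'],o['contact_force'],o['moment'],o['grip_width'])
f=grab_frame(cam)[:,:,::-1]
if len(sys.argv)>3:
    x0,y0,x1,y1,s=map(float,sys.argv[3:]);f=f[int(y0):int(y1),int(x0):int(x1)]
else: s=1.42
cv2.imwrite(f'pics/{n}.png',cv2.resize(f,None,fx=s,fy=s,interpolation=cv2.INTER_CUBIC))
E
python3 shot.py w2 wrist
```

```text
[0.4421573  0.01610116 0.3590326 ] [ 3.13849874  0.12999562 -0.00437154] [ 0.34460497 -0.90761361 -0.34158193] [0.04762542 0.0150099  0.00764952] 0.05108612004644414
```

View pics/w2.png

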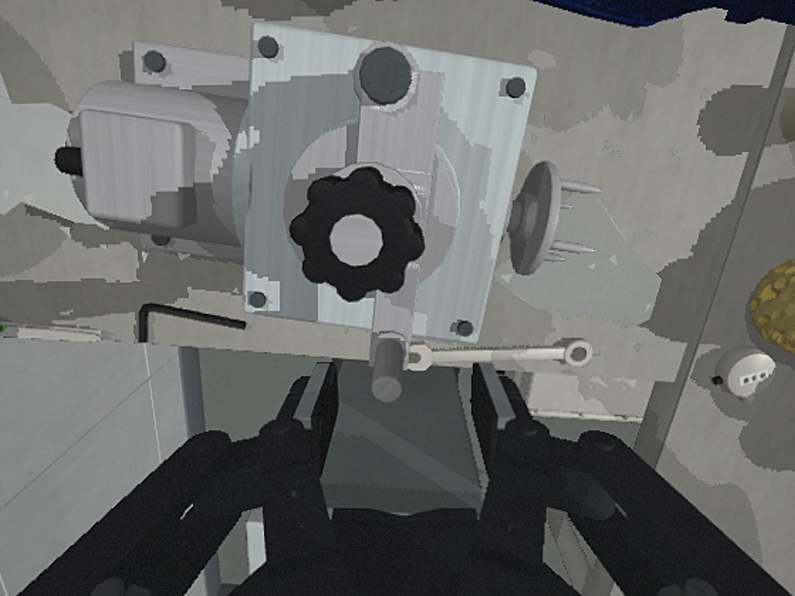

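```bash
python3 - <<'E'
from h import *
w=np.load('w2.npy',allow_pickle=True).item()
W=lambda x,y:(x/1.42,y/1.42)
print('w post',onz(w,*W(387,388),.1945),'foot',onz(w,*W(391,348),.1585),'knob',onz(w,*W(357,239),.205),'hinge',onz(w,*W(386,75),.165))
E
```

```text
w post [0.44219679 0.02123871 0.1945    ] foot [0.44098966 0.0206617  0.1585    ] knob [0.49865731 0.03379596 0.205     ] hinge [0.55004708 0.03026993 0.165     ]
```

Call:
{"api": "apply_moves", "payload": {
  "deltas": [
    {"xyz": [0, 0.005, -0.008], "turn": 0},
    {"xyz": [0, 0, -0.008], "turn": 0},
    {"xyz": [0, 0, -0.007], "turn": 0},
    {"xyz": [0, 0, 0], "turn": 0},
    {"xyz": [0, 0, 0], "turn": 0}
  ],
  "claw": 0.55,
  "squeeze": 20
}}

```text
clock: 3.17
tcp_pos: [0.4423, 0.0225, 0.337]
orientation: [3.139, 0.133, -0.001]
contact_force: [-0.4, 0.0, 1.0]
grip_width: 0.0191
```

```bash
python3 shot.py w3 wrist
```

```text
[0.44231211 0.02248638 0.33697096] [ 3.13873381e+00  1.33444544e-01 -1.37303289e-03] [-0.3894321   0.00988496  1.01480222] [-0.00297133 -0.00972733  0.0299468 ] 0.019126910899650844
```

View pics/w3.png

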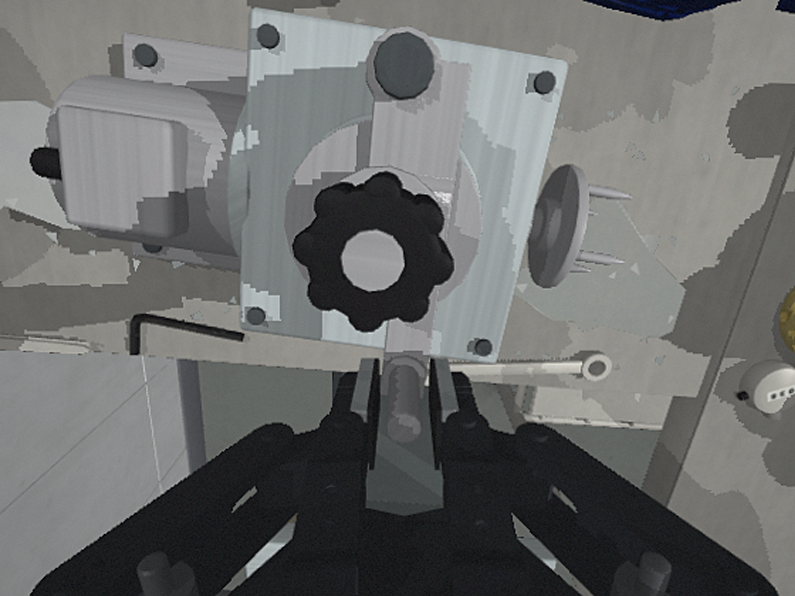

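Call:
{"api": "apply_moves", "payload": {
  "deltas": [
    {"xyz": [0.0006, -0.0055, 0], "turn": 0.05},
    {"xyz": [0.0008, -0.0054, 0], "turn": 0.05},
    {"xyz": [0.0011, -0.0054, 0], "turn": 0.05},
    {"xyz": [0.0014, -0.0053, 0], "turn": 0.05},
    {"xyz": [0.0016, -0.0052, 0], "turn": 0.05},
    {"xyz": [0.0019, -0.0052, 0], "turn": 0.05},
    {"xyz": [0.0022, -0.005, 0], "turn": 0.05},
    {"xyz": [0.0024, -0.0049, 0], "turn": 0.05}
  ]
}}

```text
clock: 3.88
tcp_pos: [0.4547, -0.0195, 0.3378]
orientation: [3.049, 0.758, 0.001]
contact_force: [-0.4, 0.4, -0.1]
grip_width: 0.0192
```

Call:
{"api": "apply_moves", "payload": {
  "deltas": [
    {"xyz": [0.0027, -0.0048, 0], "turn": 0.05},
    {"xyz": [0.0029, -0.0047, 0], "turn": 0.05},
    {"xyz": [0.0031, -0.0045, 0], "turn": 0.05},
    {"xyz": [0.0034, -0.0044, 0], "turn": 0.05},
    {"xyz": [0.0036, -0.0042, 0], "turn": 0.05},
    {"xyz": [0.0038, -0.004, 0], "turn": 0.05},
    {"xyz": [0.004, -0.0038, 0], "turn": 0.05},
    {"xyz": [0.0042, -0.0036, 0], "turn": 0.05},
    {"xyz": [0, 0, 0], "turn": 0}
  ]
}}

```text
clock: 4.63
tcp_pos: [0.4829, -0.0541, 0.3377]
orientation: [2.838, 1.346, 0.002]
contact_force: [-0.1, -0.1, 0.1]
grip_width: 0.0191
```

```bash
python3 shot.py w4 wrist
```

```text
[ 0.48285114 -0.05410283  0.33769429] [2.83828342e+00 1.34550541e+00 1.55765835e-03] [-0.07350749 -0.13792418  0.05959459] [ 0.0209528   0.03685232 -0.00165371] 0.01910945605879082
```

View pics/w4.png

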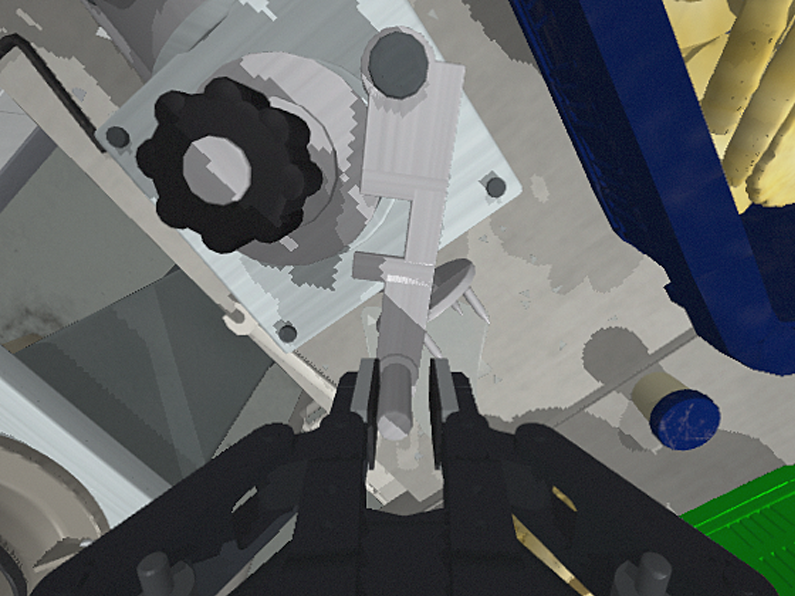

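Call:
{"api": "apply_moves", "payload": {
  "deltas": [
    {"xyz": [0.0035, -0.0027, 0], "turn": 0.04},
    {"xyz": [0.0036, -0.0026, 0], "turn": 0.04},
    {"xyz": [0, 0, 0], "turn": 0}
  ]
}}

```text
clock: 4.93
tcp_pos: [0.4894, -0.0588, 0.3375]
orientation: [2.783, 1.457, 0.001]
contact_force: [0.3, 0.8, -0.0]
grip_width: 0.0192
```

```bash
python3 shot.py w5 wrist; python3 - <<'E'
from h import *
h=np.array([.5500,.0302])
W=lambda x,y:(x/1.42,y/1.42)
for n,p in [('w4',(397,427)),('w3',(404,430))]:
    w=np.load(n+'.npy',allow_pickle=True).item();q=onz(w,*W(*p),.1945);d=h-q[:2];print(q,np.hypot(*d),np.arctan2(d[1],d[0]))
E
```

```text
[ 0.48942976 -0.05884767  0.33747497] [2.78324466e+00 1.45661227e+00 5.03218792e-04] [ 0.31825175  0.81430835 -0.01353312] [0.00456691 0.01066366 0.01688767] 0.0191984596592743
[ 0.48082921 -0.05367381  0.1945    ] 0.10871712694804528 0.8811743558596187
[0.44116188 0.02134757 0.1945    ] 0.10919753551803793 0.08115709823779779
```

View pics/w5.png

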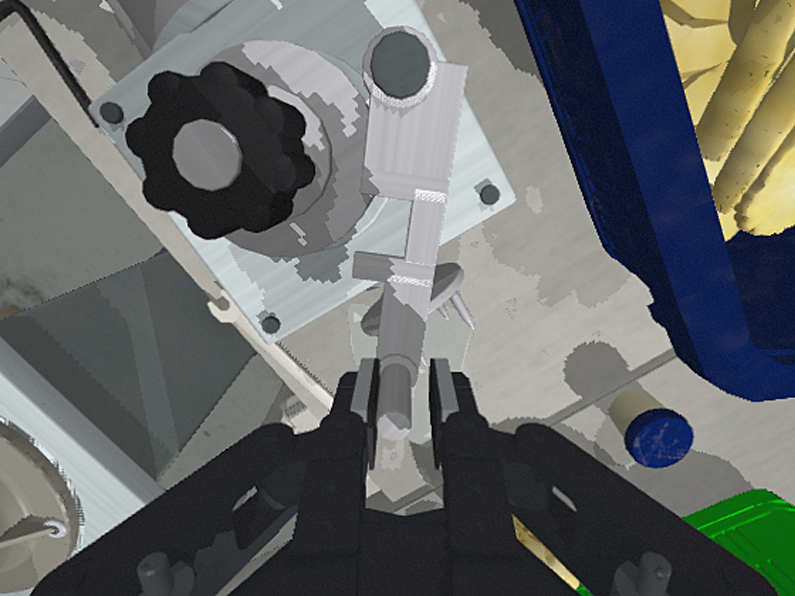

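Call:
{"api": "apply_moves", "payload": {
  "deltas": [
    {"xyz": [0, 0, 0], "turn": 0},
    {"xyz": [0, 0, 0.02], "turn": 0},
    {"xyz": [0, 0, 0.03], "turn": 0},
    {"xyz": [0, 0.01, 0.02], "turn": -0.08},
    {"xyz": [0, 0.02, 0], "turn": -0.12},
    {"xyz": [0.003, 0.02, 0], "turn": -0.12},
    {"xyz": [0.003, 0.02, 0], "turn": -0.12},
    {"xyz": [0.003, 0.015, 0], "turn": -0.12},
    {"xyz": [0, 0.007, 0], "turn": -0.12},
    {"xyz": [0, 0, 0], "turn": -0.12},
    {"xyz": [0, 0, 0], "turn": -0.12},
    {"xyz": [0, 0, 0], "turn": 0}
  ],
  "claw": -0.55
}}

```text
clock: 5.98
tcp_pos: [0.4979, 0.0339, 0.4073]
orientation: [3.141, 0.063, -0.0]
contact_force: [-0.6, -0.5, -1.1]
grip_width: 0.0664
```

```bash
python3 shot.py w6 wrist;python3 -c "
from h import *;print(readout.get_obs()['joints'])"
```

```text
[0.49786738 0.03385946 0.40734431] [ 3.14077215e+00  6.30543870e-02 -3.41555440e-07] [-0.6178411  -0.48660216 -1.07745075] [ 0.02036106 -0.02700314  0.00641539] 0.06638351025027557
[ 0.23479178  0.22235771 -0.48898194  1.93800098  0.122931    1.01010411
 -1.8337735 ]
```

View pics/w6.png

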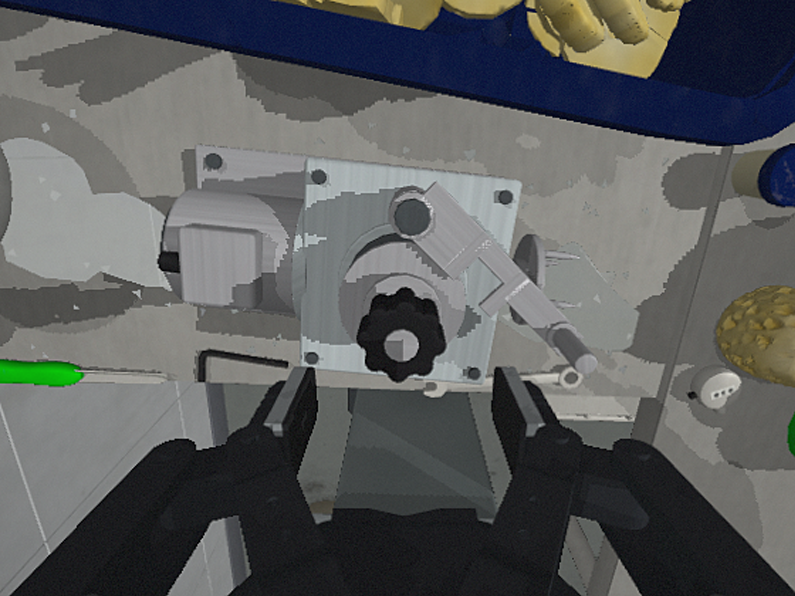

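```bash
python3 - <<'E'
from h import *
W=lambda x,y:(x/1.42,y/1.42)
w=np.load('w6.npy',allow_pickle=True).item()
print(onz(w,*W(403,345),.205),onz(w,*W(412,213),.165),onz(w,*W(586,363),.1945))
E
```

```text
[0.49831828 0.03308946 0.205     ] [0.55272728 0.03070693 0.165     ] [ 0.48702075 -0.05770843  0.1945    ]
```

Call:
{"api": "apply_moves", "payload": {
  "deltas": [
    {"xyz": [0.0005, -0.0005, -0.02], "turn": 0},
    {"xyz": [0, 0, -0.02], "turn": 0},
    {"xyz": [0, 0, -0.015], "turn": 0},
    {"xyz": [0, 0, -0.007], "turn": 0},
    {"xyz": [0, 0, 0], "turn": 0},
    {"xyz": [0, 0, 0], "turn": 0}
  ]
}}

```text
clock: 6.53
tcp_pos: [0.4989, 0.0328, 0.3456]
orientation: [-3.141, -0.072, 0.0]
contact_force: [0.3, -0.2, 0.3]
grip_width: 0.0662
```

```bash
python3 shot.py w7 wrist; python3 shot.py s7 side 190 150 330 290 4
```

```text
[0.4988572  0.03280179 0.34558871] [-3.14059146e+00 -7.22830164e-02  1.05733795e-04] [ 0.28673497 -0.17411881  0.31580118] [ 0.06043439 -0.06143663 -0.01599625] 0.06619248696541839
[0.49907912 0.03287771 0.34610498] [-3.14060220e+00 -7.17175839e-02 -1.78672235e-03] [-0.27332636  0.34567021  0.35475457] [0.02443297 0.07787969 0.00654026] 0.06645646563524076
```

View pics/w7.png

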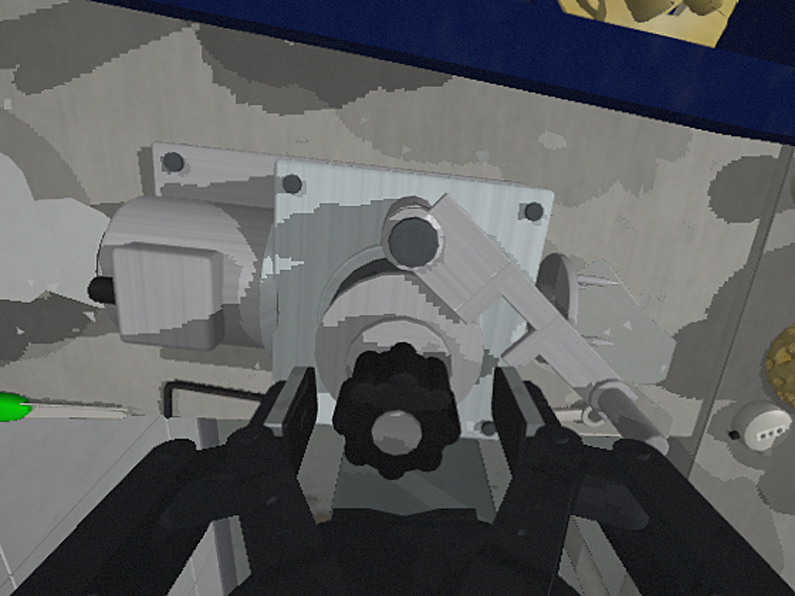

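View pics/s7.png

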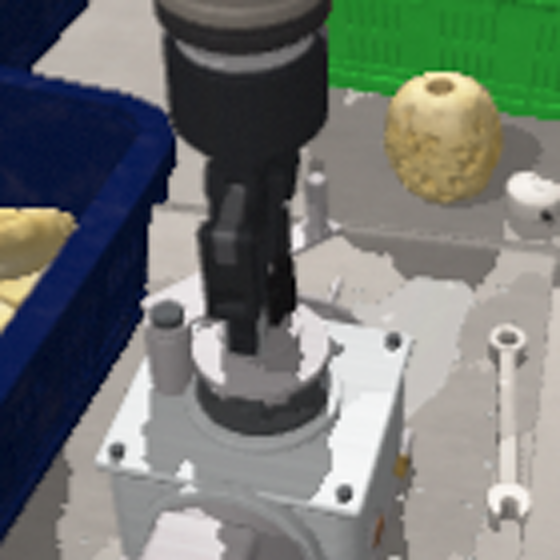

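```bash
python3 - <<'E'
from h import *
W=lambda x,y:(x/1.42,y/1.42)
w=np.load('w7.npy',allow_pickle=True).item()
print(onz(w,*W(397,431),.205))
E
```

```text
[0.49873991 0.03396732 0.205     ]
```

Call:
{"api": "apply_moves", "payload": {
  "deltas": [
    {"xyz": [-0.0003, 0.001, 0], "turn": 0},
    {"xyz": [0, 0, 0], "turn": 0},
    {"xyz": [0, 0, 0], "turn": 0},
    {"xyz": [0, 0, 0], "turn": 0},
    {"xyz": [0, 0, 0], "turn": 0}
  ],
  "claw": 0.3,
  "squeeze": 20
}}

```text
clock: 7.05
tcp_pos: [0.4986, 0.0348, 0.3458]
orientation: [-3.14, -0.072, -0.002]
contact_force: [0.0, 5.5, 1.4]
grip_width: 0.0411
```

```bash
python3 shot.py w8 wrist
```

```text
[0.49864057 0.03477545 0.34584728] [-3.13965069e+00 -7.21471834e-02 -2.19616380e-03] [0.03032637 5.45582021 1.36167481] [ 0.85191736 -0.08741606 -0.06363556] 0.04112239110073747
```

View pics/w8.png

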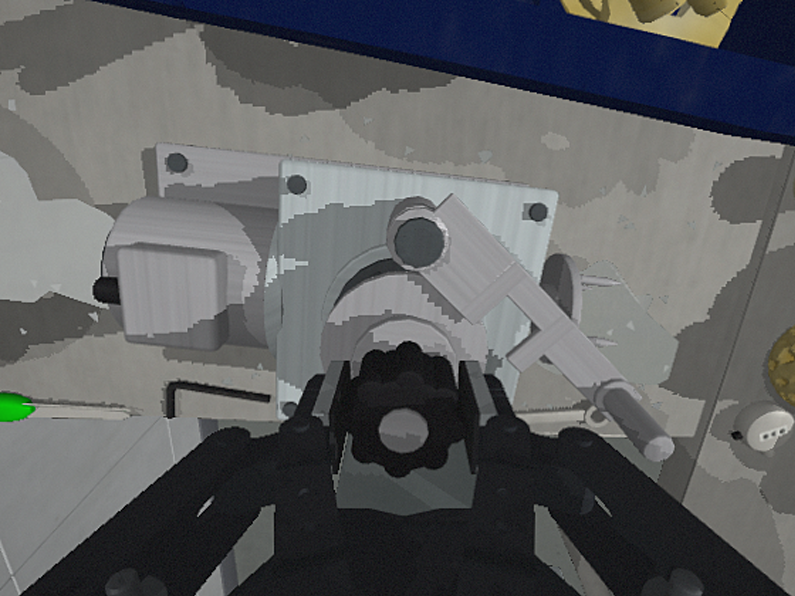

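Call:
{"api": "apply_moves", "payload": {
  "deltas": [
    {"xyz": [0, 0.001, 0], "turn": 0},
    {"xyz": [0, 0, 0], "turn": 0}
  ]
}}

```text
clock: 7.27
tcp_pos: [0.4987, 0.035, 0.3456]
orientation: [-3.141, -0.071, -0.001]
contact_force: [1.5, 3.6, 0.2]
grip_width: 0.0411
```

Call:
{"api": "apply_moves", "payload": {
  "deltas": [
    {"xyz": [-0.0003, 0.0008, 0], "turn": 0},
    {"xyz": [0, 0, -0.0007], "turn": 0},
    {"xyz": [0, 0, -0.0007], "turn": 0},
    {"xyz": [0, 0, -0.0007], "turn": 0},
    {"xyz": [0, 0, -0.0007], "turn": 0},
    {"xyz": [0, 0, 0], "turn": 0}
  ]
}}

```text
clock: 7.77
tcp_pos: [0.4985, 0.0352, 0.3426]
orientation: [3.14, 0.07, 0.002]
contact_force: [4.0, -0.6, 0.4]
grip_width: 0.0413
```

```bash
cat > st.py <<'E'
from h import *
o=readout.get_obs();v=o['orientation'];print(o['clock'],o['tcp_pos'].round(5),'yaw',round((2*np.arctan2(v[1],v[0])+np.pi)%(2*np.pi)-np.pi,4),o['contact_force'].round(2),o['moment'].round(3),o['joints'].round(2)[6])
E
python3 st.py
```

```text
7.7667 [0.49854 0.03522 0.3426 ] yaw 0.0443 [ 3.96 -0.58  0.43] [-0.382 -0.985  0.038] -1.89
```

Call:
{"api": "apply_moves", "payload": {
  "deltas": [
    {"xyz": [0.0004, 0, -0.0003], "turn": 0},
    {"xyz": [0, 0, -0.0004], "turn": 0},
    {"xyz": [0, 0, -0.0004], "turn": 0},
    {"xyz": [0, 0, 0], "turn": 0}
  ]
}}

```text
clock: 8.1
tcp_pos: [0.4987, 0.0353, 0.3421]
orientation: [3.14, 0.07, 0.001]
contact_force: [0.8, -1.2, 8.9]
grip_width: 0.0409
```

```bash
python3 st.py
```

```text
8.1 [0.49873 0.03532 0.3421 ] yaw 0.0443 [ 0.79 -1.2   8.94] [-0.534 -0.298  0.048] -1.89
```

Call:
{"api": "apply_moves", "payload": {
  "deltas": [
    {"xyz": [0, 0, 0.0003], "turn": 0},
    {"xyz": [0, 0, 0], "turn": -0.02},
    {"xyz": [0, 0, 0], "turn": -0.03},
    {"xyz": [0, 0, 0], "turn": -0.03}
  ]
}}

```text
clock: 8.43
tcp_pos: [0.4987, 0.0353, 0.3424]
orientation: [3.14, -0.058, 0.001]
contact_force: [1.6, -1.4, 9.3]
grip_width: 0.0411
```

```bash
python3 st.py
```

```text
8.4333 [0.49872 0.03534 0.34239] yaw -0.0372 [ 1.61 -1.41  9.28] [-0.623 -0.25   0.223] -1.97
```

Call:
{"api": "apply_moves", "payload": {
  "deltas": [
    {"xyz": [0, 0, 0.0003], "turn": 0},
    {"xyz": [0, 0, 0], "turn": 0}
  ]
}}

```text
clock: 8.6
tcp_pos: [0.4987, 0.0353, 0.3425]
orientation: [3.14, -0.057, 0.001]
contact_force: [2.7, -1.8, 7.4]
grip_width: 0.041
```

```bash
python3 st.py
```

```text
8.6 [0.49869 0.03535 0.34248] yaw -0.0363 [ 2.74 -1.84  7.41] [-0.563 -0.417  0.004] -1.97
```

Call:
{"api": "apply_moves", "payload": {
  "deltas": [
    {"xyz": [0, 0, 0.0002], "turn": -0.01},
    {"xyz": [0, 0, 0], "turn": -0.03},
    {"xyz": [0, 0, 0], "turn": -0.03},
    {"xyz": [0, 0, 0], "turn": -0.03}
  ]
}}

```text
clock: 8.93
tcp_pos: [0.4987, 0.0353, 0.3426]
orientation: [3.134, -0.216, 0.001]
contact_force: [2.2, -1.7, 6.6]
grip_width: 0.0413
```

```bash
python3 st.py
```

```text
8.9333 [0.4987  0.03534 0.34263] yaw -0.1374 [ 2.24 -1.72  6.62] [-0.612 -0.459  0.216] -2.06
```

```bash
python3 shot.py w9 wrist
```

```text
[0.49870109 0.03534317 0.34262713] [ 3.13360212e+00 -2.15590981e-01  9.17844697e-04] [ 2.23730719 -1.72368467  6.62145696] [-0.61158667 -0.45932995  0.21578299] 0.04130080271505918
```

View pics/w9.png

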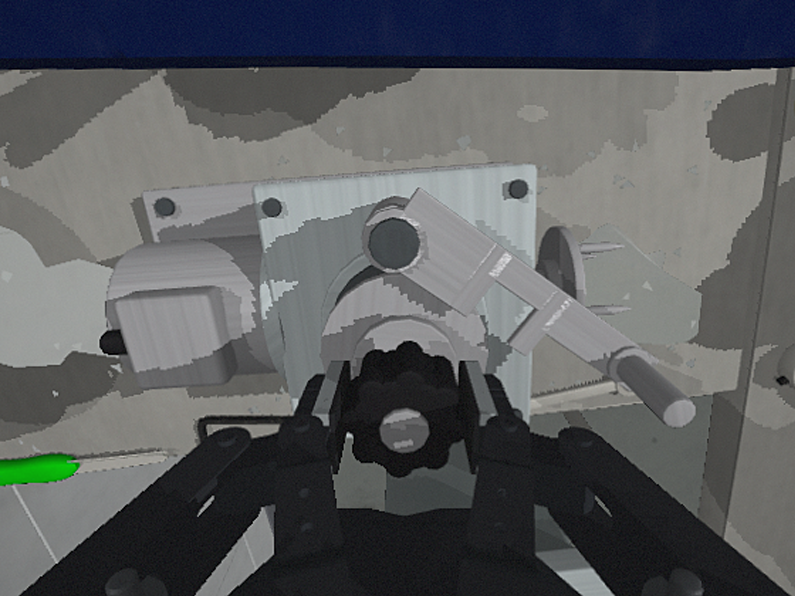

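Call:
{"api": "apply_moves", "payload": {
  "deltas": [
    {"xyz": [0, 0, 0.0001], "turn": -0.03},
    {"xyz": [0, 0, 0], "turn": -0.03},
    {"xyz": [0, 0, 0], "turn": -0.03}
  ]
}}

```text
clock: 9.23
tcp_pos: [0.4987, 0.0354, 0.3426]
orientation: [3.121, -0.356, 0.001]
contact_force: [2.4, -0.7, 5.7]
grip_width: 0.041
```

```bash
python3 st.py
```

```text
9.2333 [0.49869 0.03536 0.34264] yaw -0.2273 [ 2.37 -0.65  5.72] [-0.587 -0.46   0.215] -2.14
```

Call:
{"api": "apply_moves", "payload": {
  "deltas": [
    {"xyz": [0, 0, 0], "turn": 0.03},
    {"xyz": [0, 0, 0], "turn": 0.03}
  ]
}}

```text
clock: 9.4
tcp_pos: [0.4987, 0.0353, 0.3426]
orientation: [3.13, -0.26, 0.001]
contact_force: [2.2, -1.0, 5.7]
grip_width: 0.0414
```

```bash
python3 st.py
```

```text
9.4 [0.4987  0.03533 0.34264] yaw -0.1655 [ 2.18 -0.98  5.71] [-0.573 -0.46  -0.151] -2.09
```

Call:
{"api": "apply_moves", "payload": {
  "deltas": [
    {"xyz": [0, 0, 0], "turn": -0.04},
    {"xyz": [0, 0, 0], "turn": -0.04},
    {"xyz": [0, 0, 0], "turn": -0.04},
    {"xyz": [0, 0, 0], "turn": -0.04}
  ]
}}

```text
clock: 9.73
tcp_pos: [0.4987, 0.0354, 0.3426]
orientation: [3.099, -0.513, 0.001]
contact_force: [2.4, -1.4, 4.6]
grip_width: 0.0414
```

```bash
python3 st.py
```

```text
9.7333 [0.49869 0.0354  0.34265] yaw -0.3278 [ 2.41 -1.39  4.55] [-0.625 -0.449  0.174] -2.24
```

Call:
{"api": "apply_moves", "payload": {
  "deltas": [
    {"xyz": [0, 0, 0], "turn": -0.03},
    {"xyz": [0, 0, 0], "turn": -0.03},
    {"xyz": [0, 0, 0], "turn": -0.03}
  ]
}}

```text
clock: 9.98
tcp_pos: [0.4987, 0.0354, 0.3426]
orientation: [3.073, -0.651, 0.001]
contact_force: [2.0, -0.6, 6.2]
grip_width: 0.0413
```

```bash
python3 st.py
```

```text
9.9833 [0.4987  0.03541 0.34264] yaw -0.4173 [ 2.04 -0.64  6.18] [-0.527 -0.398  0.116] -2.32
```

Call:
{"api": "apply_moves", "payload": {
  "deltas": [
    {"xyz": [0, 0, 0], "turn": -0.03},
    {"xyz": [0, 0, 0], "turn": -0.03},
    {"xyz": [0, 0, 0], "turn": -0.03}
  ]
}}

```text
clock: 10.23
tcp_pos: [0.4987, 0.0354, 0.3426]
orientation: [3.041, -0.788, 0.001]
contact_force: [3.2, -1.4, 6.2]
grip_width: 0.0414
```

```bash
python3 st.py
```

```text
10.2333 [0.49869 0.03542 0.34263] yaw -0.5073 [ 3.19 -1.41  6.17] [-0.503 -0.443  0.17 ] -2.41
```

Call:
{"api": "apply_moves", "payload": {
  "deltas": [
    {"xyz": [0, 0, 0], "turn": -0.03},
    {"xyz": [0, 0, 0], "turn": -0.03},
    {"xyz": [0, 0, 0], "turn": -0.03}
  ]
}}

```text
clock: 10.48
tcp_pos: [0.4987, 0.0354, 0.3426]
orientation: [3.002, -0.924, 0.001]
contact_force: [2.9, -1.3, 5.2]
grip_width: 0.0414
```

```bash
python3 st.py
```

```text
10.4833 [0.4987  0.03543 0.34263] yaw -0.5974 [ 2.85 -1.29  5.23] [-0.507 -0.323  0.105] -2.49
```

Call:
{"api": "apply_moves", "payload": {
  "deltas": [
    {"xyz": [0, 0, 0], "turn": -0.03},
    {"xyz": [0, 0, 0], "turn": -0.03},
    {"xyz": [0, 0, 0], "turn": -0.03}
  ]
}}

```text
clock: 10.73
tcp_pos: [0.4987, 0.0354, 0.3426]
orientation: [2.958, -1.059, 0.001]
contact_force: [3.6, -0.9, 5.6]
grip_width: 0.0417
```

```bash
python3 st.py
```

```text
10.7333 [0.4987  0.03543 0.34264] yaw -0.6874 [ 3.6  -0.92  5.63] [-0.444 -0.362  0.097] -2.57
```

Call:
{"api": "apply_moves", "payload": {
  "deltas": [
    {"xyz": [0, 0, 0], "turn": -0.03},
    {"xyz": [0, 0, 0], "turn": -0.03},
    {"xyz": [0, 0, 0], "turn": -0.03}
  ]
}}

```text
clock: 10.98
tcp_pos: [0.4987, 0.0354, 0.3426]
orientation: [2.907, -1.191, 0.001]
contact_force: [2.6, -1.1, 5.0]
grip_width: 0.0412
```

```bash
python3 st.py
```

```text
10.9833 [0.4987  0.03541 0.34263] yaw -0.7777 [ 2.57 -1.11  5.05] [-0.37  -0.367  0.093] -2.66
```

Call:
{"api": "apply_moves", "payload": {
  "deltas": [
    {"xyz": [0, 0, 0], "turn": -0.03},
    {"xyz": [0, 0, 0], "turn": -0.03},
    {"xyz": [0, 0, 0], "turn": -0.03}
  ]
}}

```text
clock: 11.23
tcp_pos: [0.4987, 0.0354, 0.3423]
orientation: [-2.85, 1.321, -0.0]
contact_force: [4.4, 0.1, 0.7]
grip_width: 0.0411
```

```bash
python3 st.py
```

```text
11.2333 [0.49866 0.03542 0.3423 ] yaw -0.8678 [4.38 0.14 0.71] [-0.286 -0.707  0.008] -2.74
```

Call:
{"api": "apply_moves", "payload": {
  "deltas": [
    {"xyz": [0.0002, 0, -0.0003], "turn": 0},
    {"xyz": [0, 0, -0.0004], "turn": 0},
    {"xyz": [0, 0, -0.0004], "turn": 0}
  ]
}}

```text
clock: 11.48
tcp_pos: [0.4987, 0.0354, 0.341]
orientation: [2.852, -1.317, -0.0]
contact_force: [4.7, -1.1, 1.4]
grip_width: 0.0411
```

```bash
python3 st.py
```

```text
11.4833 [0.49874 0.03544 0.34103] yaw -0.865 [ 4.66 -1.05  1.35] [-0.342 -0.743 -0.04 ] -2.74
```

Call:
{"api": "apply_moves", "payload": {
  "deltas": [
    {"xyz": [0.0002, 0, -0.0005], "turn": 0.01},
    {"xyz": [0, 0, -0.0005], "turn": 0},
    {"xyz": [0, 0, -0.0005], "turn": -0.01},
    {"xyz": [0, 0, -0.0005], "turn": 0}
  ]
}}

```text
clock: 11.82
tcp_pos: [0.4988, 0.0355, 0.339]
orientation: [2.851, -1.318, -0.0]
contact_force: [3.2, -2.0, 1.3]
grip_width: 0.0411
```

```bash
python3 st.py
```

```text
11.8167 [0.49884 0.03547 0.33905] yaw -0.8661 [ 3.19 -2.02  1.3 ] [-0.472 -0.476  0.026] -2.74
```

Call:
{"api": "apply_moves", "payload": {
  "deltas": [
    {"xyz": [0, 0, -0.0005], "turn": 0.01},
    {"xyz": [0, 0, -0.0005], "turn": 0},
    {"xyz": [0, 0, -0.0005], "turn": -0.01},
    {"xyz": [0, 0, -0.0005], "turn": 0},
    {"xyz": [0, 0, -0.0005], "turn": 0},
    {"xyz": [0, 0, -0.0005], "turn": 0}
  ]
}}

```text
clock: 12.32
tcp_pos: [0.4988, 0.0355, 0.3361]
orientation: [2.852, -1.317, -0.0]
contact_force: [3.4, -2.2, 1.4]
grip_width: 0.0413
```

```bash
python3 st.py
```

```text
12.3167 [0.49882 0.03547 0.33608] yaw -0.8654 [ 3.35 -2.2   1.41] [-0.669 -0.331 -0.019] -2.74
```

Call:
{"api": "apply_moves", "payload": {
  "deltas": [
    {"xyz": [0, 0, -0.0005], "turn": 0.01},
    {"xyz": [0, 0, -0.0005], "turn": 0},
    {"xyz": [0, 0, -0.0005], "turn": -0.01}
  ]
}}

```text
clock: 12.57
tcp_pos: [0.4988, 0.0355, 0.3346]
orientation: [2.852, -1.317, -0.0]
contact_force: [1.9, -1.9, 2.2]
grip_width: 0.0414
```

```bash
python3 st.py
```

```text
12.5667 [0.49884 0.03549 0.33459] yaw -0.8654 [ 1.9  -1.86  2.18] [-0.675 -0.379  0.009] -2.74
```

Call:
{"api": "apply_moves", "payload": {
  "deltas": [
    {"xyz": [0, 0, -0.0004], "turn": 0},
    {"xyz": [0, 0, -0.0004], "turn": 0}
  ]
}}

```text
clock: 12.73
tcp_pos: [0.4989, 0.0355, 0.3341]
orientation: [2.852, -1.317, -0.0]
contact_force: [-0.2, -3.1, 8.4]
grip_width: 0.0413
```

```bash
python3 st.py
```

```text
12.7333 [0.49891 0.03551 0.33414] yaw -0.8656 [-0.24 -3.07  8.36] [-0.857  0.223 -0.025] -2.75
```

Call:
{"api": "apply_moves", "payload": {
  "deltas": [
    {"xyz": [0, 0, 0], "turn": 0},
    {"xyz": [0, 0, 0], "turn": 0},
    {"xyz": [0, 0, 0], "turn": 0},
    {"xyz": [0, 0, 0], "turn": 0}
  ],
  "claw": -0.4
}}

```text
clock: 13.07
tcp_pos: [0.4986, 0.036, 0.3336]
orientation: [2.852, -1.316, -0.002]
contact_force: [-0.4, 0.1, 0.2]
grip_width: 0.0598
```

```bash
python3 st.py; python3 shot.py w10 wrist
```

```text
13.0667 [0.49858 0.03598 0.33361] yaw -0.8647 [-0.42  0.09  0.18] [-0.001 -0.003  0.032] -2.75
[0.49857551 0.03597635 0.33360548] [ 2.85237483e+00 -1.31624352e+00 -1.58566673e-03] [-0.41884081  0.08768176  0.18468169] [-0.00081874 -0.00308975  0.03169142] 0.05980557503073702
```

View pics/w10.png

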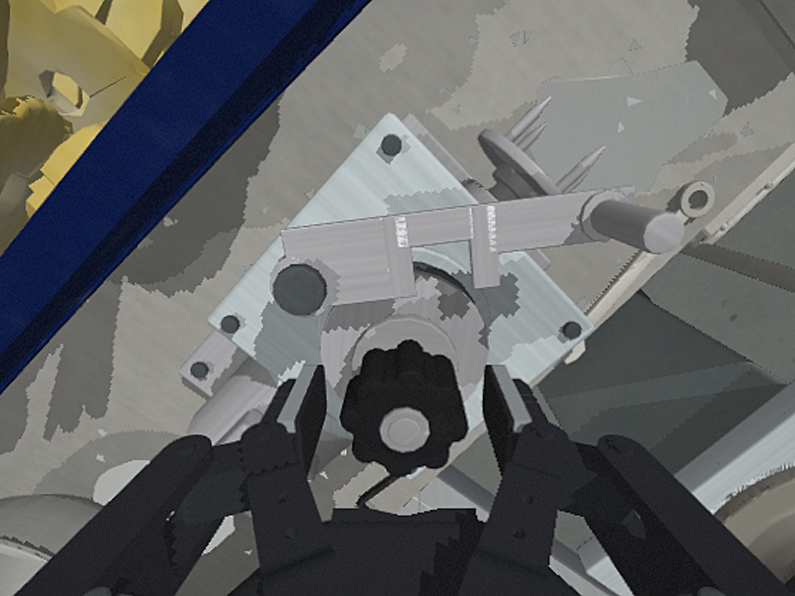

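Call:
{"api": "apply_moves", "payload": {
  "deltas": [
    {"xyz": [0, 0, 0.01], "turn": 0},
    {"xyz": [0, 0, 0.02], "turn": 0},
    {"xyz": [0, 0, 0.03], "turn": 0},
    {"xyz": [0, 0, 0.01], "turn": 0.12},
    {"xyz": [0, 0, 0], "turn": 0.12},
    {"xyz": [0, 0, 0], "turn": 0.12},
    {"xyz": [-0.001, -0.01, 0], "turn": 0.12},
    {"xyz": [-0.001, -0.01, 0], "turn": 0.12},
    {"xyz": [-0.001, -0.01, 0], "turn": 0.12},
    {"xyz": [-0.001, -0.01, 0], "turn": 0.12},
    {"xyz": [-0.001, -0.01, 0], "turn": 0.12},
    {"xyz": [-0.001, -0.01, 0], "turn": 0.12}
  ],
  "claw": -0.2
}}

```text
clock: 14.12
tcp_pos: [0.4928, -0.0248, 0.4047]
orientation: [3.122, 0.346, 0.001]
contact_force: [0.4, -0.1, 0.8]
grip_width: 0.0514
```

Call:
{"api": "apply_moves", "payload": {
  "deltas": [
    {"xyz": [-0.001, -0.009, 0], "turn": 0.12},
    {"xyz": [-0.001, -0.009, 0], "turn": 0.12},
    {"xyz": [-0.001, -0.008, 0], "turn": 0.12},
    {"xyz": [-0.001, -0.007, 0], "turn": 0.12},
    {"xyz": [0, 0, 0], "turn": 0.12},
    {"xyz": [0, 0, 0], "turn": 0.12},
    {"xyz": [0, 0, 0], "turn": 0},
    {"xyz": [0, 0, 0], "turn": 0}
  ]
}}

```text
clock: 14.78
tcp_pos: [0.4889, -0.0574, 0.4044]
orientation: [2.807, 1.41, 0.001]
contact_force: [-0.1, -0.5, 0.3]
grip_width: 0.0511
```

```bash
python3 st.py; python3 shot.py w11 wrist; python3 shot.py s11 side 190 150 330 290 4
```

```text
14.7833 [ 0.48893 -0.05738  0.40444] yaw 0.9311 [-0.15 -0.48  0.35] [-0.02   0.003 -0.034] -0.77
[ 0.48892624 -0.05737667  0.40443504] [2.80704670e+00 1.41027849e+00 6.43128923e-04] [-0.14597845 -0.47567838  0.34919729] [-0.019919    0.00258265 -0.03358451] 0.05111461179248983
[ 0.48891997 -0.05735142  0.40432489] [2.80710921e+00 1.41007693e+00 5.26163298e-04] [0.09400959 0.3806499  0.18115909] [-0.01067678  0.0382662   0.0208155 ] 0.051513742561379736
```

View pics/w11.png

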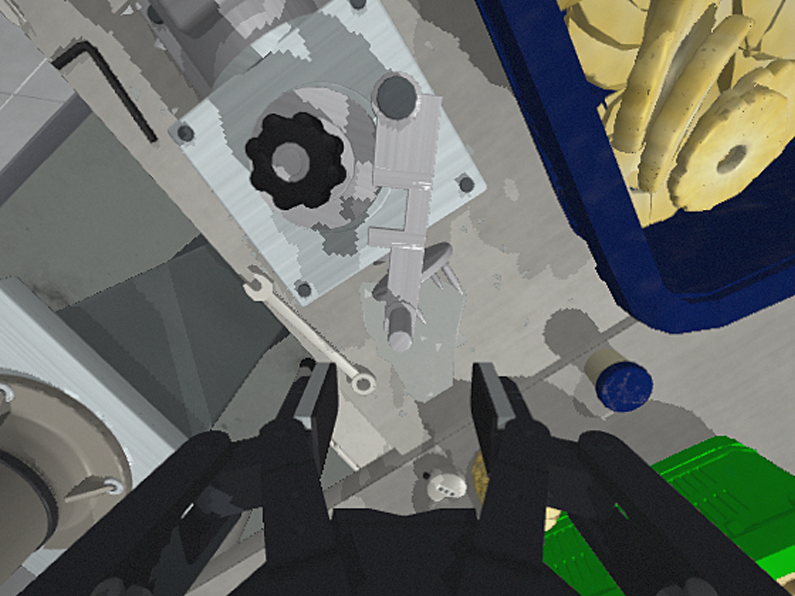

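View pics/s11.png

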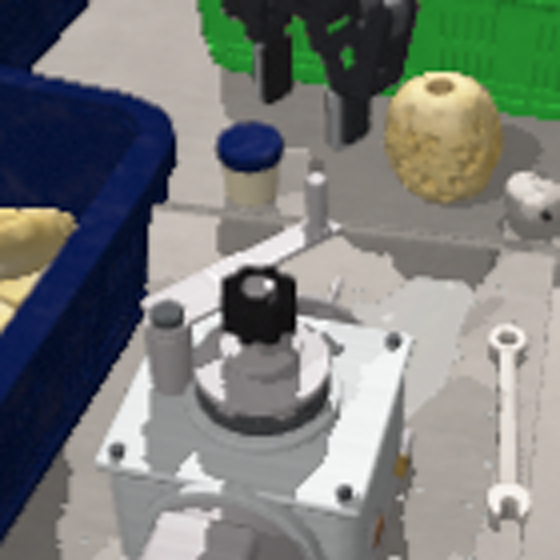

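```bash
python3 - <<'E'
from h import *
W=lambda x,y:(x/1.42,y/1.42)
w=np.load('w11.npy',allow_pickle=True).item();s=camera_model('side')
q=onz(w,*W(400,341),.1945);print('post',q,onz(w,*W(291,158),.1925)); print(tri([(w,*W(291,158)),(s,254.75,221.5)]))
print(proj(s,(.4986,.0337,.205)),proj(s,(.4986,.0337,.1925)))
E
```

```text
post [ 0.48672145 -0.05786897  0.1945    ] [0.49970472 0.03519927 0.1925    ]
[0.49842831 0.03481166 0.19214345]
(np.float64(253.92671852724695), np.float64(216.6325992281415)) (np.float64(254.18112791483048), np.float64(221.15119000172126))
```

Call:
{"api": "apply_moves", "payload": {
  "deltas": [
    {"xyz": [-0.002, -0.0005, -0.02], "turn": 0},
    {"xyz": [0, 0, -0.02], "turn": 0},
    {"xyz": [0, 0, -0.017], "turn": 0},
    {"xyz": [0, 0, -0.01], "turn": 0},
    {"xyz": [0, 0, 0], "turn": 0},
    {"xyz": [0, 0, 0], "turn": 0}
  ]
}}

```text
clock: 15.38
tcp_pos: [0.4871, -0.0577, 0.337]
orientation: [-2.805, -1.414, 0.001]
contact_force: [0.3, -0.3, 0.2]
grip_width: 0.0512
```

Call:
{"api": "apply_moves", "payload": {
  "deltas": [
    {"xyz": [0, 0, 0], "turn": 0},
    {"xyz": [0, 0, 0], "turn": 0},
    {"xyz": [0, 0, 0], "turn": 0},
    {"xyz": [0, 0, 0], "turn": 0}
  ],
  "claw": 0.55
}}

```text
clock: 15.72
tcp_pos: [0.4871, -0.0579, 0.3376]
orientation: [2.804, 1.415, 0.002]
contact_force: [0.5, 1.0, -0.8]
grip_width: 0.0192
```

```bash
python3 st.py; python3 shot.py w12 wrist
```

```text
15.7167 [ 0.48714 -0.05789  0.33757] yaw 0.9346 [ 0.53  1.02 -0.81] [-0.01  -0.037 -0.011] -0.82
[ 0.48713554 -0.05789438  0.33757415] [2.80408608e+00 1.41478462e+00 1.55471865e-03] [ 0.53002972  1.01857071 -0.81241076] [-0.01048171 -0.03749439 -0.01067477] 0.019245655783286242
```

View pics/w12.png

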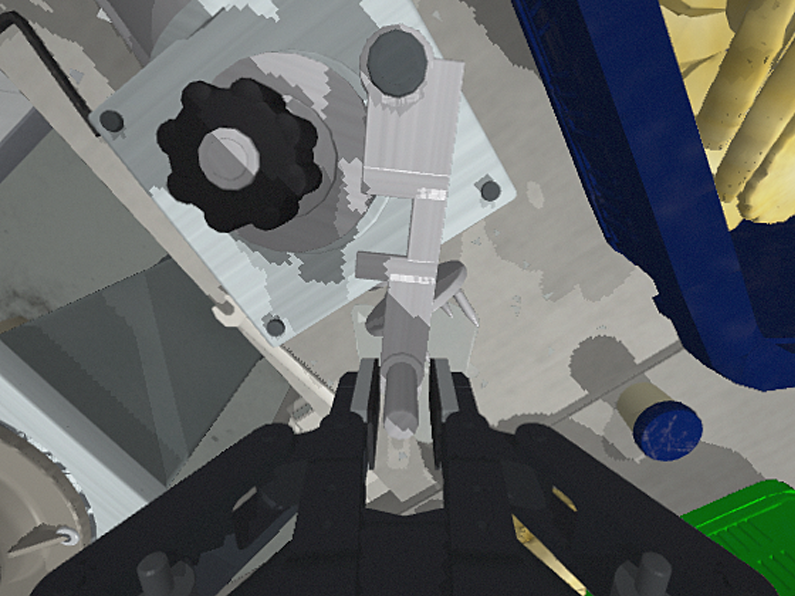

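Call:
{"api": "apply_moves", "payload": {
  "deltas": [
    {"xyz": [-0.0043, 0.0034, 0], "turn": -0.05},
    {"xyz": [-0.0042, 0.0036, 0], "turn": -0.05},
    {"xyz": [-0.004, 0.0038, 0], "turn": -0.05},
    {"xyz": [-0.0038, 0.004, 0], "turn": -0.05},
    {"xyz": [-0.0036, 0.0042, 0], "turn": -0.05}
  ]
}}

```text
clock: 16.18
tcp_pos: [0.4669, -0.039, 0.3372]
orientation: [2.96, 1.05, 0.001]
contact_force: [-0.1, -1.0, 0.7]
grip_width: 0.0192
```

```bash
python3 st.py
```

```text
16.1833 [ 0.46689 -0.039    0.33716] yaw 0.6818 [-0.06 -1.02  0.74] [-0.159  0.023 -0.017] -1.09
```

Passing over the flange; light force. Continue slower.

Call:
{"api": "apply_moves", "payload": {
  "deltas": [
    {"xyz": [-0.0033, 0.0044, 0], "turn": -0.05},
    {"xyz": [-0.0031, 0.0045, 0], "turn": -0.05},
    {"xyz": [-0.0029, 0.0047, 0], "turn": -0.05}
  ]
}}

```text
clock: 16.43
tcp_pos: [0.4576, -0.0254, 0.3371]
orientation: [3.031, 0.825, 0.0]
contact_force: [-0.7, -0.3, -0.8]
grip_width: 0.0191
```

```bash
python3 st.py
```

```text
16.4333 [ 0.45756 -0.02537  0.33714] yaw 0.5318 [-0.68 -0.26 -0.78] [-0.168  0.013 -0.034] -1.25
```

Call:
{"api": "apply_moves", "payload": {
  "deltas": [
    {"xyz": [-0.0027, 0.0048, 0], "turn": -0.05},
    {"xyz": [-0.0024, 0.0049, 0], "turn": -0.05},
    {"xyz": [-0.0022, 0.005, 0], "turn": -0.05},
    {"xyz": [-0.0019, 0.0052, 0], "turn": -0.05}
  ]
}}

```text
clock: 16.77
tcp_pos: [0.4483, -0.0054, 0.3371]
orientation: [3.098, 0.519, 0.0]
contact_force: [-0.8, -1.2, -0.9]
grip_width: 0.0192
```

```bash
python3 st.py; python3 shot.py w13 wrist
```

```text
16.7667 [ 0.44834 -0.00542  0.33711] yaw 0.3319 [-0.85 -1.21 -0.89] [-0.198  0.047  0.006] -1.49
[ 0.44834151 -0.00541616  0.33711431] [3.09800250e+00 5.18873561e-01 1.65065671e-04] [-0.84519877 -1.20532387 -0.88875877] [-0.19805941  0.04701628  0.00569368] 0.019165202225504913
```

View pics/w13.png

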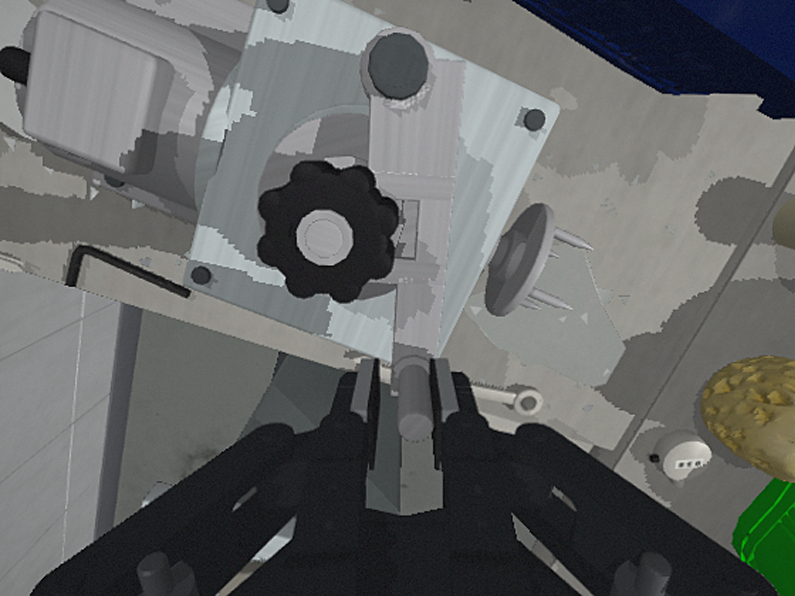

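Call:
{"api": "apply_moves", "payload": {
  "deltas": [
    {"xyz": [-0.001, 0.0031, 0], "turn": -0.03},
    {"xyz": [-0.0009, 0.0032, 0], "turn": -0.03},
    {"xyz": [-0.0008, 0.0032, 0], "turn": -0.03},
    {"xyz": [-0.0007, 0.0032, 0], "turn": -0.03},
    {"xyz": [-0.0006, 0.0032, 0], "turn": -0.03}
  ]
}}

```text
clock: 17.23
tcp_pos: [0.4445, 0.0103, 0.337]
orientation: [3.128, 0.289, -0.0]
contact_force: [-0.5, -0.2, 0.9]
grip_width: 0.0191
```

```bash
python3 st.py
```

```text
17.2333 [0.4445  0.01031 0.33703] yaw 0.1842 [-0.46 -0.18  0.88] [-0.113  0.024 -0.004] -1.67
```

Call:
{"api": "apply_moves", "payload": {
  "deltas": [
    {"xyz": [-0.0003, 0.0022, 0], "turn": -0.02},
    {"xyz": [-0.0003, 0.0022, 0], "turn": -0.02},
    {"xyz": [-0.0003, 0.0022, 0], "turn": -0.02},
    {"xyz": [-0.0002, 0.0022, 0], "turn": -0.02}
  ]
}}

```text
clock: 17.57
tcp_pos: [0.4435, 0.0193, 0.337]
orientation: [3.137, 0.162, 0.0]
contact_force: [-0.3, -1.2, 0.7]
grip_width: 0.019
```

```bash
python3 st.py
```

```text
17.5667 [0.44346 0.01932 0.33695] yaw 0.1032 [-0.26 -1.2   0.66] [-0.119  0.086 -0.002] -1.77
```

Call:
{"api": "apply_moves", "payload": {
  "deltas": [
    {"xyz": [-0.0001, 0.0015, 0], "turn": -0.014},
    {"xyz": [-0.0001, 0.0015, 0], "turn": -0.014},
    {"xyz": [0, 0.0015, 0], "turn": -0.014}
  ]
}}

```text
clock: 17.82
tcp_pos: [0.4432, 0.0239, 0.3369]
orientation: [3.14, 0.097, -0.0]
contact_force: [-0.4, -0.9, 0.2]
grip_width: 0.0195
```

```bash
python3 st.py
```

```text
17.8167 [0.44323 0.02391 0.33688] yaw 0.0616 [-0.4  -0.91  0.22] [-0.077  0.084  0.044] -1.82
```

Call:
{"api": "apply_moves", "payload": {
  "deltas": [
    {"xyz": [0, 0.001, 0], "turn": -0.01},
    {"xyz": [0, 0.001, 0], "turn": -0.01},
    {"xyz": [0, 0.001, 0], "turn": -0.01}
  ]
}}

```text
clock: 18.07
tcp_pos: [0.4432, 0.0269, 0.3369]
orientation: [3.141, 0.05, -0.0]
contact_force: [-0.2, -0.6, 0.0]
grip_width: 0.0192
```

```bash
python3 st.py
```

```text
18.0667 [0.44323 0.02688 0.33688] yaw 0.0319 [-0.2  -0.65  0.03] [-0.139  0.063  0.075] -1.85
```

Call:
{"api": "apply_moves", "payload": {
  "deltas": [
    {"xyz": [0, 0.001, 0], "turn": -0.01},
    {"xyz": [0, 0.001, 0], "turn": -0.01},
    {"xyz": [0, 0.001, 0], "turn": -0.01}
  ]
}}

```text
clock: 18.32
tcp_pos: [0.4432, 0.0299, 0.3369]
orientation: [3.142, 0.003, -0.0]
contact_force: [-1.2, 0.4, -0.1]
grip_width: 0.0191
```

```bash
python3 st.py; python3 shot.py w14 wrist
```

```text
18.3167 [0.44322 0.02986 0.33688] yaw 0.0017 [-1.16  0.39 -0.15] [-0.162  0.093 -0.059] -1.89
[0.44321592 0.02986235 0.33687538] [ 3.14157304e+00  2.69734383e-03 -1.45005378e-04] [-1.16361533  0.38666064 -0.14511072] [-0.16232987  0.09339325 -0.05945849] 0.019058493388501234
```

View pics/w14.png

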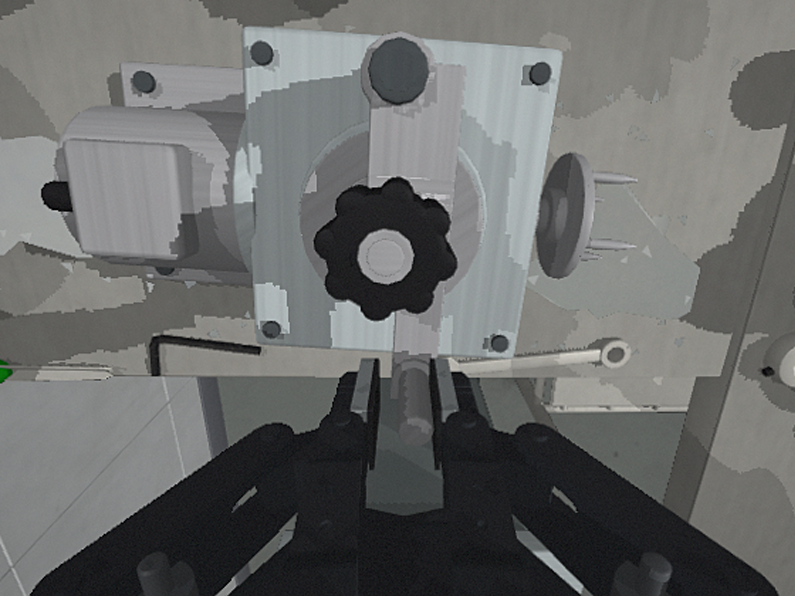

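Call:
{"api": "apply_moves", "payload": {
  "deltas": [
    {"xyz": [0, 0.001, 0], "turn": -0.01},
    {"xyz": [0, 0.001, 0], "turn": -0.01},
    {"xyz": [0, 0.001, 0], "turn": -0.01}
  ]
}}

```text
clock: 18.62
tcp_pos: [0.4434, 0.031, 0.3369]
orientation: [3.138, -0.047, 0.0]
contact_force: [1.3, -10.6, 0.8]
grip_width: 0.0194
```

```bash
python3 st.py
```

```text
18.6167 [0.44345 0.03103 0.33689] yaw -0.0296 [  1.29 -10.58   0.84] [-2.212 -0.323  0.098] -1.92
```

```bash
python3 shot.py w15 wrist; python3 shot.py s15 side 190 150 330 290 4; python3 st.py
```

```text
[0.44344592 0.0310256  0.33688825] [ 3.13847559e+00 -4.65233222e-02  3.32027480e-04] [  1.28824472 -10.57969041   0.84066269] [-2.21161992 -0.32273176  0.09790871] 0.019403574759111412
[0.4434504  0.0309467  0.33687512] [ 3.13826468e+00 -4.77088967e-02  2.74427567e-04] [ 0.4734417  -8.30365596  0.11807202] [-1.74201295 -0.22759155  0.05361373] 0.019139339545792982
18.7167 [0.44347 0.03092 0.33687] yaw -0.0297 [ 1.23 -9.04  0.07] [-1.602e+00 -1.860e-01 -1.000e-03] -1.92
```

View pics/w15.png

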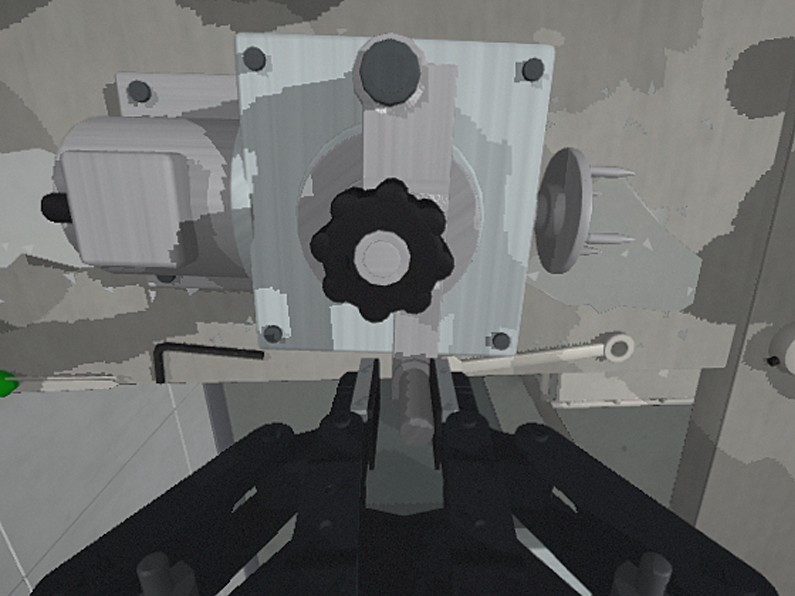

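View pics/s15.png

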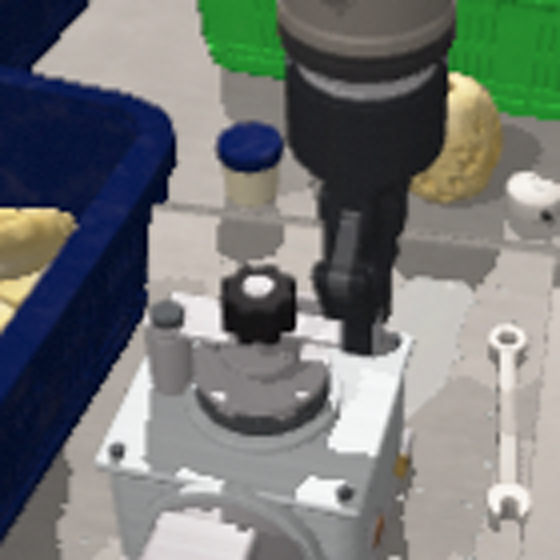

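```bash
python3 - <<'E'
from h import *
W=lambda x,y:(x/1.42,y/1.42)
def fr(n,pts,z=.1585):
    w=np.load(n+'.npy',allow_pickle=True).item()
    for k,p,zz in pts: print(n,k,onz(w,*W(*p),zz).round(4))
fr('w12',[('notch tr',(412,197),.1585),('notch br',(407,252),.1585),('notch tl',(361,192),.1585),('notch bl',(356,252),.1585),('web r t',(448,195),.1585),('web r b',(437,265),.1585),('post foot',(405,365),.1585),('posttop',(402,424),.1945),('hinge',(397,62),.165),('topright',(464,62),.1585),('knob',(229,159),.1925)])
fr('w15',[('post foot',(413,372),.1585),('posttop',(416,428),.1945),('hinge',(390,70),.165),('knob',(381,258),.1925),('c1',(254,59),.112),('c2',(533,69),.112),('c3',(501,341),.112),('c4',(272,334),.112)])
E
python3 - <<'E'
import cv2
a=cv2.imread('pics/w12.png');cv2.imwrite('pics/w12c.png',cv2.resize(a[20:420,300:520],None,fx=1.5,fy=1.5))
a=cv2.imread('pics/w15.png');cv2.imwrite('pics/w15c.png',cv2.resize(a[20:420,220:570],None,fx=1.5,fy=1.5))
E
```

```text
w12 notch tr [ 0.53   -0.0053  0.1585]
w12 notch br [ 0.517  -0.0201  0.1585]
w12 notch tl [0.5168 0.0066 0.1585]
w12 notch bl [ 0.5021 -0.009   0.1585]
w12 web r t [ 0.5406 -0.0122  0.1585]
w12 web r b [ 0.523  -0.0306  0.1585]
w12 post foot [ 0.4891 -0.0567  0.1585]
w12 posttop [ 0.4871 -0.0575  0.1945]
w12 hinge [0.5504 0.0306 0.165 ]
w12 topright [0.5683 0.019  0.1585]
w12 knob [0.4984 0.0341 0.1925]
w15 post foot [0.4433 0.0257 0.1585]
w15 posttop [0.4431 0.0257 0.1945]
w15 hinge [0.5505 0.0305 0.165 ]
w15 knob [0.4983 0.0343 0.1925]
w15 c1 [0.5662 0.0882 0.112 ]
w15 c2 [ 0.559  -0.0286  0.112 ]
w15 c3 [ 0.4339 -0.0205  0.112 ]
w15 c4 [0.4415 0.0966 0.112 ]
```

View pics/w12c.png

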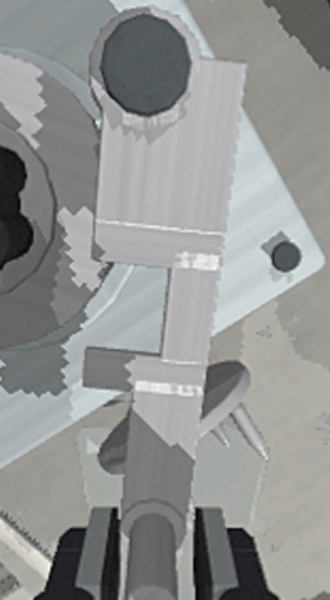

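View pics/w15c.png

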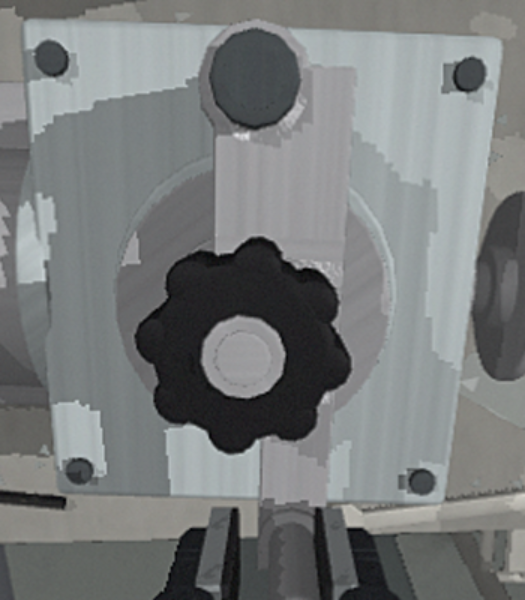

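Call:
{"api": "apply_moves", "payload": {
  "deltas": [
    {"xyz": [0, -0.0015, 0], "turn": 0},
    {"xyz": [0, -0.0015, 0], "turn": 0},
    {"xyz": [0, -0.0015, 0], "turn": 0.0},
    {"xyz": [0, 0, 0], "turn": 0}
  ]
}}

```text
clock: 19.05
tcp_pos: [0.4433, 0.0284, 0.337]
orientation: [-3.141, 0.043, -0.0]
contact_force: [0.2, -0.2, 0.0]
grip_width: 0.0189
```

```bash
python3 st.py; python3 shot.py w16 wrist
```

```text
19.05 [0.44327 0.02844 0.33697] yaw -0.0273 [ 0.21 -0.18  0.05] [ 0.046  0.003 -0.011] -1.91
[0.44326677 0.02844007 0.33696644] [-3.14090556e+00  4.28656642e-02 -2.56279633e-04] [ 0.21476319 -0.18173409  0.04728683] [ 0.04646622  0.00290591 -0.01097583] 0.018903440002484145
```

View pics/w16.png

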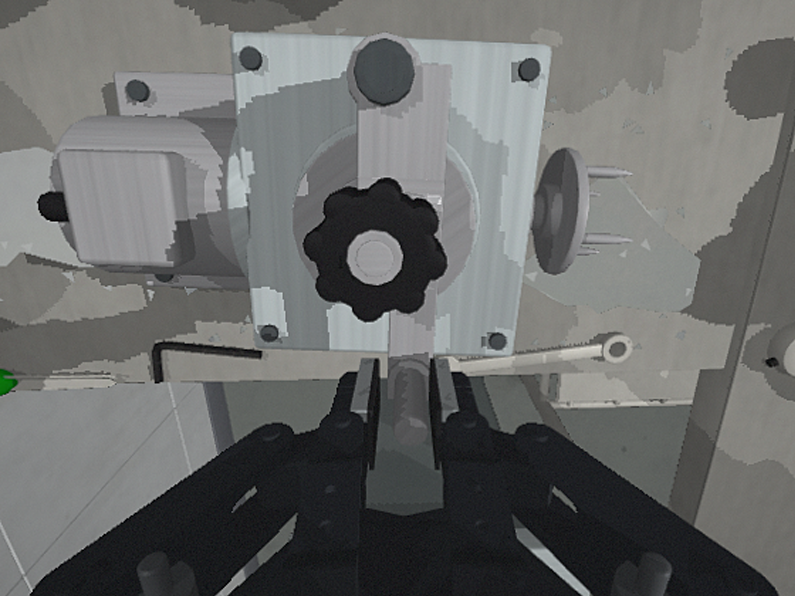

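Call:
{"api": "apply_moves", "payload": {
  "deltas": [
    {"xyz": [0, 0, 0], "turn": 0},
    {"xyz": [0, 0, 0], "turn": 0},
    {"xyz": [0, 0, 0.01], "turn": 0},
    {"xyz": [0, 0, 0.025], "turn": 0},
    {"xyz": [0, 0, 0.03], "turn": 0},
    {"xyz": [0, 0, 0.03], "turn": 0},
    {"xyz": [0, 0, 0], "turn": 0},
    {"xyz": [0, 0, 0], "turn": 0}
  ],
  "claw": 0.2
}}

```text
clock: 19.77
tcp_pos: [0.4437, 0.0286, 0.4342]
orientation: [-3.141, 0.043, -0.007]
contact_force: [0.0, -0.3, -1.0]
grip_width: 0.0343
```

```bash
python3 st.py; python3 shot.py w17 wrist; python3 shot.py s17 side 190 150 330 290 4
```

```text
19.7667 [0.44365 0.02862 0.43416] yaw -0.0272 [ 0.03 -0.26 -0.99] [-0.072  0.022  0.041] -1.84
[0.44365203 0.02862448 0.43416473] [-3.14104517  0.04271309 -0.00728817] [ 0.02563977 -0.26335542 -0.98697623] [-0.07161812  0.02172226  0.04050335] 0.03429327543227027
[0.4431485  0.02840337 0.43262902] [ 3.14121018e+00 -4.26590218e-02  2.51502911e-03] [ 0.04026637 -0.12608576 -0.05964705] [ 0.025088   -0.04075417 -0.01445719] 0.034151441234497745
```

View pics/w17.png

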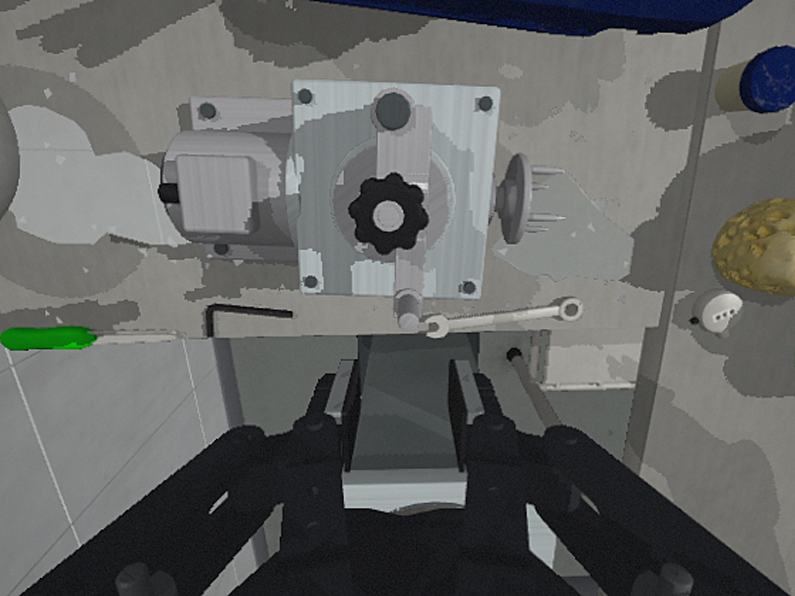

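View pics/s17.png

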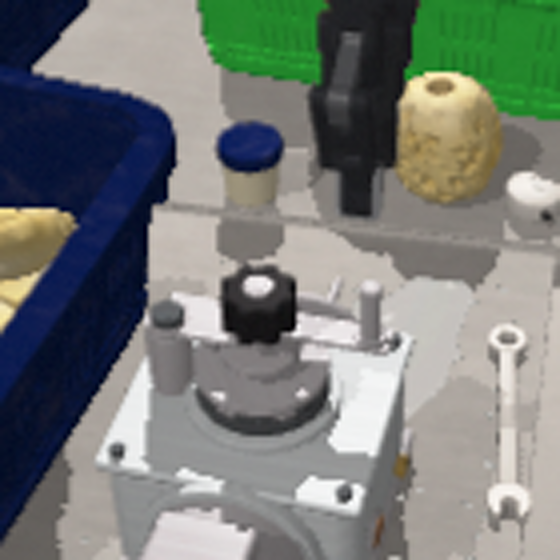

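```bash
python3 - <<'E'
from h import *
W=lambda x,y:(x/1.42,y/1.42)
w=np.load('w17.npy',allow_pickle=True).item();s=camera_model('side')
p=onz(w,*W(408,323),.1945);h=onz(w,*W(392,110),.165);k=onz(w,*W(388,214),.1925)
print(p,h,k,np.arctan2(h[1]-p[1],h[0]-p[0]))
print(tri([(w,*W(408,323)),(s,282.75,221.75)]),tri([(w,*W(388,214)),(s,254.6,221.6)]))
for t in (0,.05,.1,.15):
  a=-.066+t;X=np.array([.5504-.11*np.cos(a),.0306-.11*np.sin(a),.1945]);u=proj(w,X);print(t,u[0]*1.42,u[1]*1.42)
E
```

```text
[0.4406425  0.02525921 0.1945    ] [0.55050629 0.03080574 0.165     ] [0.49925464 0.03392899 0.1925    ] 0.050442730609371454
[0.44003857 0.02533201 0.19260887] [0.49844366 0.03375377 0.19113912]
0 384.8451031946356 323.5945956774549
0.05 394.95762614824406 323.7226702320757
0.1 405.06319221448587 323.3806658953599
0.15 415.14734720061557 322.56869799974305
```

```bash
python3 -c "
from h import *
print(readout.get_obs()['clock']); print(r.hand_in())"
```

```text
19.8667
the job is handed in; nothing more can be done
None
```

The drive head is in gear and the keeper is back in above the flange; I handed the job in at 19.9 s, with the gripper open and lifted clear.

- **Keeper out:** I held the post loosely between the pads and swung the keeper out to about 0.9 rad, clear of the flange.
- **Knob down:** The jaws landed on the ring with up to about 9 N. I turned the knob about 50° with one short reversal, and they dropped in at a yaw of about -0.87 rad. I then lowered it at about 6 mm/s with 1–2 N and small rocking until it bottomed at about 8.4 N.
- **Keeper back in:** It swung over the flange without jamming, with about 1 N or less, up to a hard stop. The post force reached about 10.6 N there, more than the 1 N it normally needs, and I backed off at once.

**Last checks:**
- From first touch to bottom the knob travelled about 8.4 mm, against 8.5 mm expected. The cameras put its top at about 0.191–0.192 m, against 0.1925 m.
- The wrist readings stayed below about 11 N. The spanner, hex key, fruit and counter look undisturbed.

**One check disagreed:** the camera geometry puts the keeper about 0.1 rad short of the straight line through hinge, knob and post. The same measurement gave about 0.14–0.15 rad before I touched it, outside the stated start of 0 to 0.05. The keeper is now about 0.035 rad further in than it started and was against a hard stop, so I took that as fully in. I did not check the lock by pulling the knob up.

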